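Put the lipsticks away in the covered organizer

TASK

Pull the organizer's knobbed cover fully out, drop every lipstick tube lying on the vanity end-down into a well of its own (either end may be up), and only when all of them stand fully down push the cover home until it clicks shut over them. Leave the jar, the compact and the eyelash curler where they are.

Things in the scene. Friction and masses are not known exactly. Their poses are not given: they have to be found in the camera images.
- holder: clear acrylic organizer, fixed; 35 (x) by 159 (y) mm, walls 4 mm, 88 mm high. Origin at centre of its underside, x from front (knob side) to back, y along its row of five square wells, z up. Wells: pitch 31 mm, 27 by 27 mm inside, 82 mm deep. A 5 mm cover, 40 (x) by 158 mm, slides along x on the walls, top face 93 mm up; 6 mm wide runners at both ends, 91.5 mm up, reach 64 mm forward of the origin
- cover (a joint): sliding cover, in m: 0 = home, over all wells; 0.042 = fully out to the front (holder -x), all wells open. Friction about 1 N; a click detent at each end takes a few N more (under 10 N in all) to pass; it stays where it is left. It hides the wells when home, and a tube that sticks up blocks it
- knob (a point): centre of the rose-gold knob on the cover's front edge: cylinder of diameter 22 mm, length 14 mm, axis along holder x, 91 mm above the vanity, on an 8 mm thick stem; 15 mm of free stem between knob and cover; moves with the cover (at cover 0 it is 42 mm in front of the holder's origin)
- well1 (a point): centre of the mouth of well 1 of the organizer (27 by 27 mm, 82 mm deep, takes one tube), at the walls' top edge 88 mm above the vanity; axes as the holder's
- well2 (a point): centre of the mouth of well 2 of the organizer (27 by 27 mm, 82 mm deep, takes one tube), at the walls' top edge 88 mm above the vanity; axes as the holder's
- well3 (a point): centre of the mouth of well 3 of the organizer (27 by 27 mm, 82 mm deep, takes one tube), at the walls' top edge 88 mm above the vanity; axes as the holder's
- well4 (a point): centre of the mouth of well 4 of the organizer (27 by 27 mm, 82 mm deep, takes one tube), at the walls' top edge 88 mm above the vanity; axes as the holder's
- well5 (a point): centre of the mouth of well 5 of the organizer (27 by 27 mm, 82 mm deep, takes one tube), at the walls' top edge 88 mm above the vanity; axes as the holder's
- tube1_mid (a point): closed lipstick tube with crimson cap and black base, square section 20 by 20 mm, 75 mm long, 30 g; point at its centre; x axis along its length, towards the cap; at the start it lies on its side on the vanity, its length within about 45 degrees of the world x axis. Absent in some starts
- tube2_mid (a point): closed lipstick tube with pink cap and black base, square section 20 by 20 mm, 75 mm long, 30 g; point at its centre; x axis along its length, towards the cap; at the start it lies on its side on the vanity, its length within about 45 degrees of the world x axis. Absent in some starts
- tube3_mid (a point): closed lipstick tube with plum cap and black base, square section 20 by 20 mm, 75 mm long, 30 g; point at its centre; x axis along its length, towards the cap; at the start it lies on its side on the vanity, its length within about 45 degrees of the world x axis. Absent in some starts
- tube4_mid (a point): closed lipstick tube with coral cap and black base, square section 20 by 20 mm, 75 mm long, 30 g; point at its centre; x axis along its length, towards the cap; at the start it lies on its side on the vanity, its length within about 45 degrees of the world x axis. Absent in some starts
- tube5_mid (a point): closed lipstick tube with violet cap and black base, square section 20 by 20 mm, 75 mm long, 30 g; point at its centre; x axis along its length, towards the cap; at the start it lies on its side on the vanity, its length within about 45 degrees of the world x axis. Absent in some starts
- jar_mid (a point): frosted glass jar with rose-gold lid, 64 mm across, 52 mm high, point at its centre; a bystander
- compact_mid (a point): rose-gold round compact, 74 mm across, 17 mm high, point at its centre; a bystander
- curler_mid (a point): stainless eyelash curler lying flat, 100 by 50 by 12 mm, point at its centre; a bystander
There are look-alikes about, which are no part of the job. What is shaped like the part that bears tube5_mid but green is not meant. What is shaped like the part that bears tube4_mid but green is not meant.

How it is judged:
By the outcome, as a careful person would: the job done as asked, in the order asked, and still so for the second after the job is handed in, with the robot touching nothing.
Of tube1, tube2, tube3, tube4, tube5 only 3 to 5 are there at a start; the rules pass over those that are not, and their reading is None.
At some moment in a run one of tube1, tube2, tube3, tube4, tube5 may be knocked a few centimetres aside while the robot is not near it.
It also fails if it takes over 210 s, if anything falls off the work surface, if the arm or the gripper's body presses on something with over 40 N, if the wrist force passes 120 N, or if a joint passes its speed limit or range.

ROBOT

A 6-joint arm with a two-finger parallel gripper is mounted at the origin on the work surface. World frame = base frame: x ahead of the robot, y to its left, z up, the work surface at z = 0. Lengths are in m, angles in degrees, forces in N, time in s.
With the tool pointing down it reaches from about 0.3 to 0.75 m from the base axis. Payload 8.5 kg.
Tool frame: the origin (TCP) lies at the very end of the fingers, on their centre line; the grasp point (between the pads) lies 19 mm behind it (env.pinch_z is the distance from the TCP to the grasp point, in m); z points along the fingers, y is the line along which they close (so a half turn about z gives the same grasp; the last joint's range is limited). The gripper opens to 85 mm and grips with 20 to 120 N. Pads are 22 mm wide; open, the fingers measure 114 mm over their backs; the gripper's body (76 mm by 85 mm) begins 54 mm behind the grasp point. The pads swing forward as they close: fully open they stand 13 mm farther back than shut.
Start: joints at [-79.945, 21.807, 74.336, -0, 83.858, -12.336], TCP at [0.21, -0.509, 0.231] pointing down, gripper open.
Joint ranges: [-178.18, 178.18], [-50.72, 133.34], [12.68, 142.11], [-81.47, 261.47], [9.98, 163.14], [-165.26, 165.26]. Speed limits (degrees/s): [136.94, 136.94, 180, 180, 180, 180].

INTERFACE

Orientations are given as a 3x3 rotation matrix whose columns are the frame's x, y, z axes.
In Python, from rig import env, viewer gives the robot as it stands.
- The arm moves only by the tool drive_tool, never from a script. Its argument "series" is a list of rows, each a list of 3 entries, a list of its own where there are three numbers: the shift along the tool's x, y, z in m, then the turn about the tool's z in degrees, then the finger opening in m, from 0 to 0.0854. A call has 1 to 20 rows; each row is the pose to reach, as a shift and turn from the pose commanded when the call began, along the tool's axes at that moment; what a row does not reach only later rows make up. A row lasts 1/10 s, in which the tool goes at most 50 mm and 8.59 degrees, less where a joint would pass 70% of its speed; a pose out of reach is approached as far as the arm can. A call with a gripper value outside its range is refused whole. The fingers move at their own pace and stop on an object; "newtons" is the grip in N (left out, the last holds). Time passes only in rows, so rows that repeat a pose let the fingers close. It gives the time, the measured TCP pose, the force, the opening and the grip force at its end, in the units of the state.
- env.observe(): the state, without advancing time (a new reading comes with each control period).
- viewer.get_image(name): name is "scene" or "top" or "wrist"; returns a dict with "img" (480x640x3 uint8, red, green, blue), "depth" (480x640 float32, m along the optical axis (not along the pixel's ray), 0 where there is no reading), "camera_matrix" (3x3 intrinsics, pixels), "rvec" (rotation vector, rad) and "tvec" (3), from world to camera coordinates, as OpenCV has them. Camera axes: x right, y down, z forward; pixel columns grow to the right and rows downward; lengths in m; the calibration is good to about 2 mm. A picture is of the moment at which its call begins.
- env.close_job(): hands the job in; it is judged then, once.
The state is a dict: "time_s": time; "q": joint angles; "qvel": joint speeds; "joint_efforts": joint torques, N m; "position": TCP position; "tool_rot": TCP orientation; "ft_force": force on the tool from outside, world axes, zero at the start; "wrist_torque": the same for the moment, N m; "grip_width": finger opening in m; "gripper_force": force on a finger pad.
Only numpy, scipy, OpenCV 4.12 (cv2) and the standard library are available. Lean on these libraries where they do the work, as an engineer would, in place of code of your own. Each camera call takes 0.05 s, during which the arm holds its last target. There are 200 camera calls.

## Working session

There is one attempt and no reset: what is moved stays moved. The work goes in short steps, Python scripts to look and compute and a tool call to move; the robot and the scene stay as the last step left them, time stands still between calls to the robot, and variables do not carry over. Pictures are saved under pics/ and viewed, at most 14 in all, crops included, and the job is handed in when it is done.

Besides the shell and the picture viewer there is one more tool, called after "Call:" in YAML: its name, and indented under it one key for each argument. drive_tool: Moves the arm, as the interface text tells. Its arguments: {"type":"object","properties":{"series":{"type":"array"},"newtons":{"type":"number"}},"required":["series"]}

```bash
ls; mkdir -p pics; cat > h.py <<'E'
import numpy as np, cv2
from rig import env, viewer
def cam(n):
    d=viewer.get_image(n); R=cv2.Rodrigues(np.array(d["rvec"],float))[0]; d["R"]=R; d["t"]=np.array(d["tvec"],float).ravel(); d["K"]=np.array(d["camera_matrix"],float); return d
def save(d,n): cv2.imwrite("pics/"+n,cv2.cvtColor(d["img"],cv2.COLOR_RGB2BGR))
def ray(d,u,v):
    r=d["R"].T@(np.linalg.inv(d["K"])@np.array([u,v,1.])); return -d["R"].T@d["t"], r
def onz(d,u,v,z):
    o,r=ray(d,u,v); return o+r*(z-o[2])/r[2]
def dep(d,u,v):
    o,r=ray(d,u,v); return o+r*d["depth"][int(v),int(u)]
def proj(d,p):
    c=d["K"]@(d["R"]@np.array(p,float)+d["t"]); return c[:2]/c[2]
E
python3 - <<'E'
from h import *
for n in("scene","top","wrist"):
    d=cam(n); save(d,n+"0.png"); print(n,-d["R"].T@d["t"],d["R"][2])
print(env.observe(),env.pinch_z)
E
```

```text
pics
scene [ 0.99593992 -0.27115251  0.90480234] [-0.44964801  0.29629727 -0.84262957]
top [0.41960827 0.02666752 1.35730904] [ 0.11012395 -0.0161391  -0.99378682]
wrist [ 0.27667839 -0.48100729  0.37218785] [-0.26588253 -0.10789611 -0.95794828]
{'time_s': 0.15, 'q': array([-7.99427727e+01,  2.18322907e+01,  7.43720665e+01, -9.62371382e-04,
        8.38580842e+01, -1.23363327e+01]), 'qvel': array([ 0.01623592, -0.09699036, -0.1338432 , -0.03608118, -0.02229693,
       -0.02773337]), 'joint_efforts': array([ 1.18658434e-03, -4.48625779e+01, -2.31345856e+01, -2.68921822e-04,
        3.72853858e-03,  4.48491548e-06]), 'position': array([ 0.20948068, -0.50830434,  0.230868  ]), 'tool_rot': array([[ 9.24588194e-01,  3.80968015e-01, -2.06758656e-04],
       [ 3.80968010e-01, -9.24587600e-01,  1.07014595e-03],
       [ 2.16524888e-04, -1.06821274e-03, -9.99999406e-01]]), 'ft_force': array([-0.32754688, -1.06261278, -0.34360166]), 'wrist_torque': array([-0.01862822,  0.0537549 , -0.00382527]), 'gripper_force': 0.0, 'grip_width': 0.08574948096870051} 0.0187
```

View pics/top0.png

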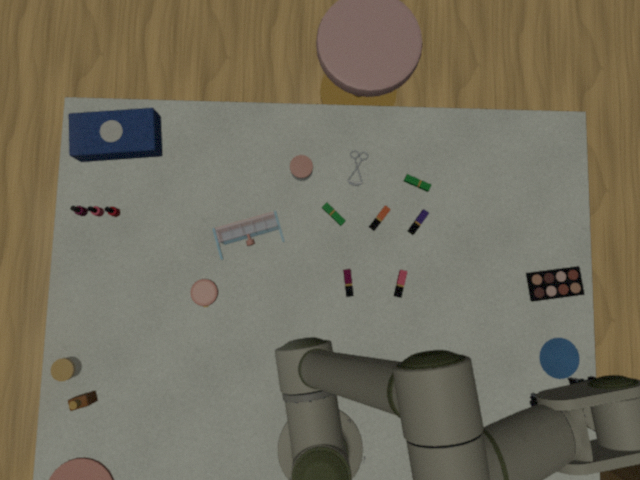

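View pics/scene0.png

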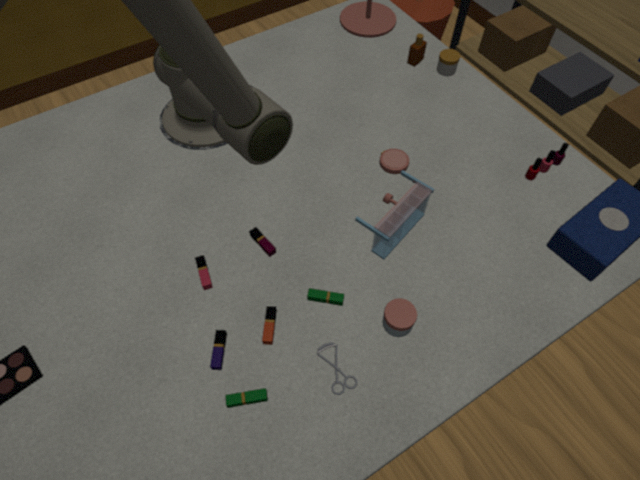

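Two views show four lipstick tubes. In the top view they are plum (348,282), pink (400,283), coral (380,217) and violet (418,222). The green look-alikes at (334,214) and (418,183) aren't meant, and there is no crimson tube. The holder is at (250,228), with its knob facing the robot. I'll confirm this in one enlarged crop and measure.

```bash
cat >> h.py <<'E'
HUE={"plum":(150,169),"pink":(168,180),"coral":(3,14),"violet":(120,140)}
def tubes(d,z=0.02,verbose=0):
    """coloured cap blobs + black bases -> pose on plane z: mid, yaw toward cap"""
    hsv=cv2.cvtColor(d["img"],cv2.COLOR_RGB2HSV); out=[]
    dark=(hsv[...,2]<60).astype(np.uint8)
    sat=((hsv[...,1]>110)&(hsv[...,2]>45)).astype(np.uint8)
    n,l,s,c=cv2.connectedComponentsWithStats(sat)
    nd,ld,sd,cd=cv2.connectedComponentsWithStats(dark)
    for i in range(1,n):
        if 40<s[i,4]<4000:
            h=np.median(hsv[l==i],axis=0)
            out.append((c[i].round(1),s[i,4],h,onz(d,*c[i],z).round(4)))
    return out
E
python3 - <<'E'
from h import *
d=cam("top")
c=cv2.resize(d["img"][130:310,200:440],None,fx=3.3,fy=3.3,interpolation=cv2.INTER_CUBIC)
cv2.imwrite("pics/crop1.png",c[...,::-1])
for t in tubes(d): print(*t)
for u,v in[(348,276),(348,290),(402,276),(383,211),(421,216),(250,241),(370,250)]: print(u,v,dep(d,u,v).round(4))
E
```

```text
[312.   69.7] 50 [ 19. 112. 120.] [1.0404 0.0468 0.02  ]
[292.5  76.5] 73 [ 20. 112. 118.] [1.0186 0.1017 0.02  ]
[113.3 132.3] 2980 [109. 134.  75.] [0.8417 0.5955 0.02  ]
[ 18.3 182.7] 55 [ 20. 112. 125.] [0.6921 0.8445 0.02  ]
[417.1 182.5] 173 [ 66. 163.  84.] [ 0.721  -0.2539  0.02  ]
[333.5 213.9] 158 [ 65. 155.  87.] [ 0.6268 -0.0226  0.02  ]
[ 16.7 211.2] 44 [ 20.  112.  127.5] [0.6131 0.8417 0.02  ]
[ 97.8 211.1] 56 [176. 135.  86.] [0.6189 0.6226 0.02  ]
[114.2 211.7] 56 [177.  176.5  75.5] [0.6181 0.5781 0.02  ]
[382.5 213.4] 103 [  9. 162. 122.] [ 0.6315 -0.1581  0.02  ]
[420.9 217.4] 77 [128. 130.  73.] [ 0.623  -0.2645  0.02  ]
[347.3 277.6] 96 [166. 171.  72.] [ 0.4527 -0.0635  0.02  ]
[401.2 278.3] 104 [175.5 133.  125. ] [ 0.4537 -0.2104  0.02  ]
[572.5 274.4] 87 [  7. 126.  82.] [ 0.4748 -0.6823  0.02  ]
[562.9 289.1] 93 [  7. 126.  82.] [ 0.4343 -0.6544  0.02  ]
[  7.2 303.5] 60 [ 19. 112. 124.] [0.3637 0.8447 0.02  ]
[559.  357.8] 1172 [103. 132.  90.] [ 0.2496 -0.6376  0.02  ]
[ 60.9 370.1] 250 [ 20. 114. 119.] [0.1929 0.6889 0.02  ]
[ 78.8 401.7] 220 [ 15. 138.  83.] [0.113  0.6358 0.02  ]
[610.  475.9] 125 [ 18. 125.  55.] [-0.0521 -0.7633  0.02  ]
348 276 [ 0.4568 -0.065   0.023 ]
348 290 [ 0.419  -0.0659  0.0192]
402 276 [ 0.4601 -0.2122  0.0226]
383 211 [ 0.6383 -0.1593  0.0198]
421 216 [ 0.6265 -0.2643  0.0219]
250 241 [0.5384 0.1933 0.1033]
370 250 [ 0.5311 -0.1271 -0.003 ]
```

View pics/crop1.png

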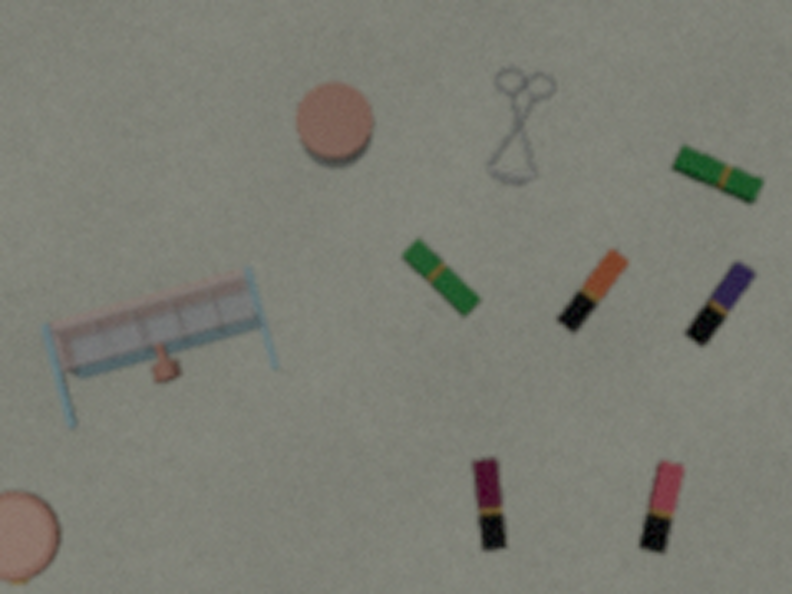

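The crop shows the four tubes with black bases: coral (592,290), violet (720,303), plum (490,505) and pink (662,507). The solid green ones have no black base, so they are decoys. The cover's back corners are at (50,325) and (248,272), the runner tips at (70,425) and (277,368), and the knob at (165,365).

```bash
python3 - <<'E'
from h import *
d=cam("top")
f=lambda u,v:(200+u/3.3,130+v/3.3)
for n,p,z in[("backL",(50,325),.093),("backR",(248,270),.093),("runL",(71,425),.0915),("runR",(277,368),.0915),("knob",(166,366),.091)]:
    print(n,onz(d,*f(*p),z).round(4))
s=cam("scene")
# knob by triangulation: scene px about (389,199)
o1,r1=ray(d,*f(166,366)); o2,r2=ray(s,389,198.5)
A=np.c_[r1,-r2]; k=np.linalg.lstsq(A,o2-o1,rcond=None)[0]; print("knob tri",(o1+k[0]*r1).round(4),(o2+k[1]*r2).round(4))
print(env.observe()["position"])
E
```

```text
backL [0.5698 0.2858 0.093 ]
backR [0.6172 0.1322 0.093 ]
runL [0.4919 0.2662 0.0915]
runR [0.5403 0.1071 0.0915]
knob [0.5399 0.1941 0.091 ]
knob tri [0.5396 0.1938 0.0938] [0.5408 0.1955 0.0941]
[ 0.20949734 -0.50844127  0.23112336]
```

```bash
cat >> h.py <<'E'
def plan(*goals):
    """goals: (x,y,z,yaw of tool x) -> shift/turn from the pose now"""
    s=env.observe(); R=np.array(s["tool_rot"]); p=np.array(s["position"])
    y0=np.degrees(np.arctan2(R[1,0],R[0,0])); print("now",p.round(4),"yaw",y0.round(2),"w",round(s["grip_width"],4),"t",round(s["time_s"],1),"F",s["ft_force"].round(1))
    for g in goals:
        print("  ",(R.T@(np.array(g[:3])-p)).round(4),"turn",round(-((g[3]-y0+180)%360-180),2))
E
python3 -c "
from h import *
plan((.49,.18,.25,17))"
```

```text
now [ 0.2095 -0.5084  0.2311] yaw 22.39 w 0.0854 t 0.3 F [ 0.4 -0.7  0.1]
   [ 0.5216 -0.5297 -0.0186] turn 5.39
```

Call:
drive_tool:
  series:
    - [[0.5216,-0.5297,-0.0186],5.4,0.06]
    - [[0.5216,-0.5297,-0.0186],5.4,0.06]
    - [[0.5216,-0.5297,-0.0186],5.4,0.06]
    - [[0.5216,-0.5297,-0.0186],5.4,0.06]
    - [[0.5216,-0.5297,-0.0186],5.4,0.06]
    - [[0.5216,-0.5297,-0.0186],5.4,0.06]
    - [[0.5216,-0.5297,-0.0186],5.4,0.06]
    - [[0.5216,-0.5297,-0.0186],5.4,0.06]
    - [[0.5216,-0.5297,-0.0186],5.4,0.06]
    - [[0.5216,-0.5297,-0.0186],5.4,0.06]
    - [[0.5216,-0.5297,-0.0186],5.4,0.06]
    - [[0.5216,-0.5297,-0.0186],5.4,0.06]
    - [[0.5216,-0.5297,-0.0186],5.4,0.06]
    - [[0.5216,-0.5297,-0.0186],5.4,0.06]
    - [[0.5216,-0.5297,-0.0186],5.4,0.06]
    - [[0.5216,-0.5297,-0.0186],5.4,0.06]
    - [[0.5216,-0.5297,-0.0186],5.4,0.06]
    - [[0.5216,-0.5297,-0.0186],5.4,0.06]
    - [[0.5216,-0.5297,-0.0186],5.4,0.06]
    - [[0.5216,-0.5297,-0.0186],5.4,0.06]

```text
time_s: 2.3
position: [0.4899, 0.1791, 0.2502]
tool_rot: [[0.957, 0.291, 0.0], [0.291, -0.957, 0.0], [0.0, 0.0, -1.0]]
ft_force: [-0.2, -0.3, -0.4]
grip_width: 0.0601
gripper_force: 0.0
```

```bash
python3 -c "
from h import *
plan((.5399,.1941,.12,17))
d=cam('wrist');save(d,'w1.png')"
```

```text
now [0.4899 0.1791 0.2502] yaw 16.9 w 0.0601 t 2.3 F [-0.2 -0.3 -0.4]
   [5.210e-02 1.000e-04 1.302e-01] turn -0.1
```

View pics/w1.png

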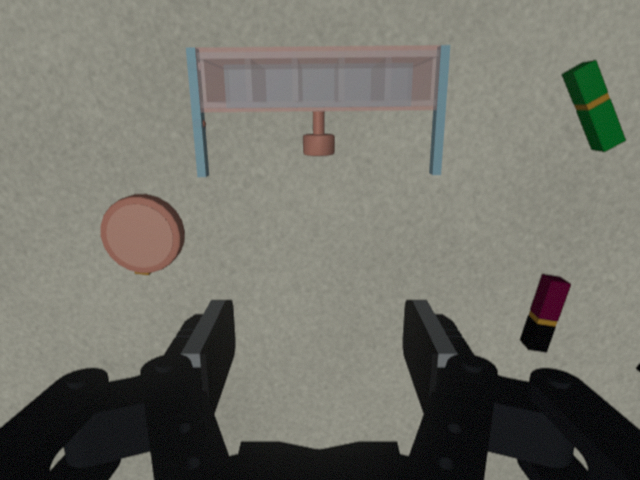

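The wrist view shows the cover with back corners near (199,48) and (438,47), the knob at (319,145), the runner tips at (201,176) and (436,174), and the fingers in the lower half.

```bash
python3 -c "
from h import *
d=cam('wrist')
P=[onz(d,u,v,z) for u,v,z in[(199,48,.093),(438,47,.093),(201,176,.0915),(436,174,.0915),(319,146,.091),(206,109,.093),(432,109,.093)]]
for p in P: print(p.round(4))
print(dep(d,319,150),dep(d,319,106),dep(d,300,105))
for a,b in((0,1),(2,3),(5,6)):
  v=P[a]-P[b]; print(np.degrees(np.arctan2(-v[0],v[1])),np.linalg.norm(v),(P[a]+P[b])/2)
plan((.5399,.1941,.12,17))
"
```

```text
[0.5724 0.2842 0.093 ]
[0.6176 0.138  0.093 ]
[0.492  0.2655 0.0915]
[0.5412 0.1089 0.0915]
[0.5357 0.1926 0.091 ]
[0.5371 0.2717 0.093 ]
[0.5809 0.1278 0.093 ]
[0.53380217 0.19206058 0.09874312] [0.56082694 0.2003032  0.09121773] [0.55773978 0.21261322 0.09158891]
17.171015210344375 0.15306818585998053 [0.59499598 0.21109973 0.093     ]
17.444919183130466 0.16415054899407347 [0.51660728 0.18724239 0.0915    ]
16.953187021591418 0.15043624125343735 [0.55898919 0.19975226 0.093     ]
now [0.49   0.1793 0.2501] yaw 16.93 w 0.06 t 2.4 F [-0.1  0.  -0.3]
   [0.052  0.0004 0.1301] turn -0.07
```

Call:
drive_tool:
  series:
    - [[0.049,0.0,0.05],0,0.06]
    - [[0.049,0.0,0.1],0,0.06]
    - [[0.049,0.0,0.14],0,0.06]
    - [[0.049,0.0,0.175],0,0.06]
    - [[0.049,0.0,0.175],0,0.06]
    - [[0.049,0.0,0.175],0,0.0]
    - [[0.049,0.0,0.175],0,0.0]
    - [[0.049,0.0,0.175],0,0.0]
    - [[0.049,0.0,0.175],0,0.0]
    - [[0.049,0.0,0.175],0,0.0]
    - [[0.049,0.0,0.175],0,0.0]
  newtons: 50

```text
time_s: 3.5
position: [0.5384, 0.1939, 0.0777]
tool_rot: [[0.956, 0.292, 0.006], [0.292, -0.956, -0.0], [0.005, 0.002, -1.0]]
ft_force: [1.2, -3.0, 5.1]
grip_width: 0.0199
gripper_force: 48.6
```

Call:
drive_tool:
  series:
    - [[-0.01,0,0],0,0]
    - [[-0.02,0,0],0,0]
    - [[-0.03,0,0],0,0]
    - [[-0.038,0,0],0,0]
    - [[-0.044,0,0],0,0]
    - [[-0.045,0,0],0,0]
    - [[-0.045,0,0],0,0]

```text
time_s: 4.2
position: [0.4983, 0.1813, 0.0778]
tool_rot: [[0.956, 0.292, 0.013], [0.292, -0.956, 0.002], [0.013, 0.002, -1.0]]
ft_force: [13.2, 2.0, 0.7]
grip_width: 0.02
gripper_force: 49.8
```

Call:
drive_tool:
  series:
    - [[0.001,0,0],0,0.06]
    - [[0.001,0,0],0,0.06]
    - [[0.001,0,0],0,0.06]
    - [[0.001,0,-0.05],0,0.06]
    - [[0.001,0,-0.1],0,0.06]
    - [[0.001,0,-0.15],0,0.06]
    - [[0.001,0,-0.18],0,0.06]
    - [[0.001,0,-0.18],0,0.06]

```text
time_s: 5.0
position: [0.4957, 0.1817, 0.2594]
tool_rot: [[0.956, 0.293, 0.008], [0.293, -0.956, 0.001], [0.008, 0.001, -1.0]]
ft_force: [0.2, -0.5, -0.9]
grip_width: 0.06
gripper_force: 0.0
```

```bash
cat >> h.py <<'E'
def measure(d,name,near=None,z=0.02):
    """cap blob and black base next to it -> mid and yaw, all on plane z"""
    lo,hi={"plum":(155,171),"pink":(172,180),"coral":(3,14),"violet":(120,140)}[name]
    hsv=cv2.cvtColor(d["img"],cv2.COLOR_RGB2HSV)
    m=((hsv[...,0]>=lo)&(hsv[...,0]<=hi)&(hsv[...,1]>100)&(hsv[...,2]>45)).astype(np.uint8)
    n,l,s,c=cv2.connectedComponentsWithStats(m); best=None
    for i in range(1,n):
        if s[i,4]<50: continue
        p=onz(d,*c[i],z)
        e=np.linalg.norm(p[:2]-near) if near is not None else -s[i,4]
        if best is None or e<best[0]: best=(e,i,p)
    if best is None: return None
    e,i,p=best
    # black base: dark pixels whose floor point lies within 70 mm of the cap
    v,u=np.nonzero(hsv[...,2]<48)
    q=np.array([onz(d,a,b,z)[:2] for a,b in zip(u,v) if np.hypot(*(np.array([a,b])-c[i]))<6*np.sqrt(s[i,4])])
    q=q[np.linalg.norm(q-p[:2],axis=1)<.062]
    lab=(l==i); vc,uc=np.nonzero(lab); qc=np.array([onz(d,a,b,z)[:2] for a,b in zip(uc,vc)])
    al=np.r_[q,qc]; ct,sz,an=cv2.minAreaRect((al*1000).astype(np.float32)); 
    ax=qc.mean(0)-q.mean(0)
    B=cv2.boxPoints((ct,sz,an))/1000
    e1,e2=B[1]-B[0],B[2]-B[1]; L=e1 if np.hypot(*e1)>np.hypot(*e2) else e2
    if L@ax<0: L=-L
    return dict(mid=(np.array(ct)/1000).round(4),size=np.round(sz,1),yaw=round(float(np.degrees(np.arctan2(L[1],L[0]))),1),px=c[i].round(0))
E
python3 - <<'E'
from h import *
d=cam("top")
for n in("plum","pink","coral","violet"): print(n,measure(d,n,{"plum":(.45,-.06),"pink":(.45,-.21),"coral":(.63,-.16),"violet":(.62,-.26)}[n]))
plan()
E
```

```text
plum {'mid': array([ 0.4395, -0.0655]), 'size': array([69.1, 17. ]), 'yaw': 6.7, 'px': array([347., 276.])}
pink {'mid': array([ 0.4405, -0.2074]), 'size': array([18.8, 71.3]), 'yaw': -13.1, 'px': array([402., 277.])}
coral {'mid': array([ 0.6199, -0.1494]), 'size': array([17.7, 74. ]), 'yaw': -35.9, 'px': array([383., 212.])}
violet {'mid': array([ 0.6101, -0.2557]), 'size': array([16.5, 72.6]), 'yaw': -35.6, 'px': array([422., 216.])}
now [0.4949 0.1815 0.2566] yaw 17.0 w 0.0599 t 5.0 F [ 0.1 -0.4 -0.7]
```

```bash
python3 -c "
from h import *
plan((.39,-.0655,.17,6.7))"
```

```text
now [0.4949 0.1815 0.2566] yaw 17.0 w 0.0599 t 5.0 F [ 0.1 -0.4 -0.7]
   [-0.1728  0.2055  0.0861] turn 10.3
```

Call:
drive_tool:
  series:
    - [[-0.173,0.2055,0.01],10.3,0.06]
    - [[-0.173,0.2055,0.03],10.3,0.06]
    - [[-0.173,0.2055,0.05],10.3,0.06]
    - [[-0.173,0.2055,0.086],10.3,0.06]
    - [[-0.173,0.2055,0.086],10.3,0.06]
    - [[-0.173,0.2055,0.086],10.3,0.06]
    - [[-0.173,0.2055,0.086],10.3,0.06]
    - [[-0.173,0.2055,0.086],10.3,0.06]
    - [[-0.173,0.2055,0.086],10.3,0.06]
    - [[-0.173,0.2055,0.086],10.3,0.06]

```text
time_s: 6.05
position: [0.3897, -0.0649, 0.1691]
tool_rot: [[0.993, 0.118, 0.0], [0.118, -0.993, -0.0], [0.0, 0.0, -1.0]]
ft_force: [-0.1, -0.1, -0.3]
grip_width: 0.0598
gripper_force: 0.0
```

```bash
python3 -c "
from h import *
d=cam('wrist');save(d,'w2.png')
print(measure(d,'plum',(.45,-.06)))
plan()
d=cam('top');print(measure(d,'plum',(.45,-.06)))"
```

```text
{'mid': array([ 0.4399, -0.0674]), 'size': array([72.1, 18.5]), 'yaw': 6.9, 'px': array([331., 117.])}
now [ 0.3897 -0.0649  0.1692] yaw 6.79 w 0.0602 t 6.1 F [ 0.1 -0.4  0.8]
None
```

View pics/w2.png

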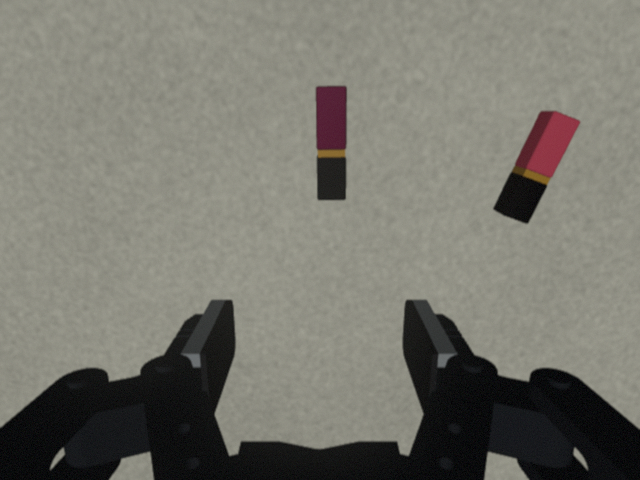

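The plum tube is at (331,142), nearly aligned with the fingers, and the pink tube is off to the right. I'll grip plum about 22 mm from its cap end.

Call:
drive_tool:
  series:
    - [[0.065,0.008,0.05],0,0.05]
    - [[0.065,0.008,0.1],0,0.05]
    - [[0.065,0.008,0.14],0,0.05]
    - [[0.065,0.008,0.165],0,0.05]
    - [[0.065,0.008,0.166],0,0.05]
    - [[0.065,0.008,0.166],0,0]
    - [[0.065,0.008,0.166],0,0]
    - [[0.065,0.008,0.166],0,0]
    - [[0.065,0.008,0.166],0,0]
    - [[0.065,0.008,0.166],0,0]
    - [[0.065,0.008,0.16],0,0]
    - [[0.065,0.008,0.14],0,0]
    - [[0.065,0.008,0.1],0,0]
    - [[0.065,0.008,0.05],0,0]
    - [[0.065,0.008,0.0],0,0]
    - [[0.065,0.008,0.0],0,0]
  newtons: 25

```text
time_s: 7.75
position: [0.457, -0.0669, 0.1758]
tool_rot: [[0.993, 0.117, 0.012], [0.117, -0.993, -0.005], [0.011, 0.007, -1.0]]
ft_force: [0.1, 0.4, -0.9]
grip_width: 0.0194
gripper_force: 24.9
```

```bash
python3 -c "
from h import *
d=cam('wrist');save(d,'w3.png')
ax=np.array([.9558,.294]);O=np.array([.5772,.2056])
g=O+ax*(.0175+.045+.006)
plan((*g,.15,17.1),(*O,.15,17.1))"
```

```text
now [ 0.4558 -0.0664  0.1726] yaw 6.7 w 0.0194 t 7.8 F [-0.8  0.3 -0.5]
   [ 0.2195 -0.2685  0.0231] turn -10.4
   [ 0.1522 -0.2561  0.0227] turn -10.4
```

View pics/w3.png

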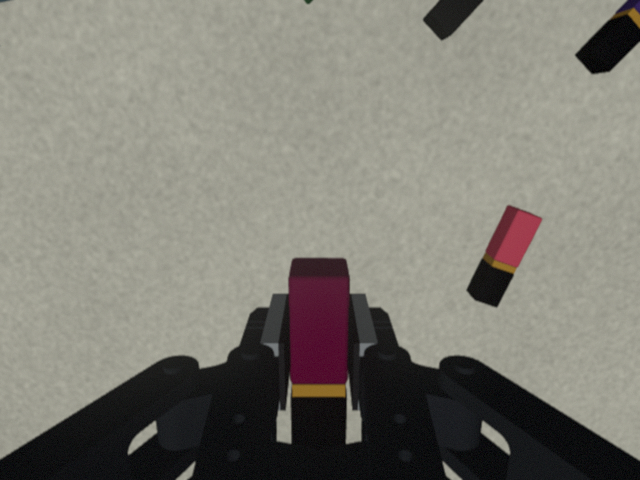

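Call:
drive_tool:
  series:
    - [[0.2195,-0.2685,0.0],-10.4,0]
    - [[0.2195,-0.2685,0.0],-10.4,0]
    - [[0.2195,-0.2685,0.0],-10.4,0]
    - [[0.2195,-0.2685,0.0],-10.4,0]
    - [[0.2195,-0.2685,0.0],-10.4,0]
    - [[0.2195,-0.2685,0.0],-10.4,0]
    - [[0.2195,-0.2685,0.0],-10.4,0]
    - [[0.2195,-0.2685,0.0],-10.4,0]
    - [[0.2195,-0.2685,0.02],-10.4,0]
    - [[0.2195,-0.2685,0.02],-10.4,0]
    - [[0.2195,-0.2685,0.02],-10.4,0]

```text
time_s: 8.9
position: [0.6411, 0.2256, 0.1487]
tool_rot: [[0.956, 0.293, -0.002], [0.293, -0.956, -0.0], [-0.002, -0.0, -1.0]]
ft_force: [0.0, 0.7, 0.0]
grip_width: 0.0192
gripper_force: 24.9
```

```bash
cat >> h.py <<'E'
yaw=17.1; ax=np.array([np.cos(np.radians(yaw)),np.sin(np.radians(yaw))]); ay=np.array([-ax[1],ax[0]]); O=np.array([.5772,.2056])
def hp(x,y,z): return (*(O+ax*x+ay*y),z,yaw)
def pivot(d=.04,off=.0075,ths=(0,15,30,45,60,72,82,88)):
    for th in ths:
        c,s=np.cos(np.radians(th)),np.sin(np.radians(th))
        print(th,end=""); plan(hp(.0175+max(d*c+.01*s,.012),0,.088-d*s+.01*c-off))
E
python3 -c "
from h import *
pivot()
s=env.observe();print((s['position'][:2]-O)@ax,(s['position'][:2]-O)@ay)"
```

```text
0now [0.6411 0.2256 0.1487] yaw 17.06 w 0.0192 t 8.9 F [0.  0.7 0. ]
   [-0.0093  0.0003  0.0582] turn -0.04
15now [0.6411 0.2256 0.1487] yaw 17.06 w 0.0192 t 8.9 F [0.  0.7 0. ]
   [-0.0081  0.0003  0.0689] turn -0.04
30now [0.6411 0.2256 0.1487] yaw 17.06 w 0.0192 t 8.9 F [0.  0.7 0. ]
   [-0.0096  0.0003  0.0795] turn -0.04
45now [0.6411 0.2256 0.1487] yaw 17.06 w 0.0192 t 8.9 F [0.  0.7 0. ]
   [-0.0139  0.0003  0.0894] turn -0.04
60now [0.6411 0.2256 0.1487] yaw 17.06 w 0.0192 t 8.9 F [0.  0.7 0. ]
   [-0.0206  0.0003  0.0978] turn -0.04
72now [0.6411 0.2256 0.1487] yaw 17.06 w 0.0192 t 8.9 F [0.  0.7 0. ]
   [-0.0274  0.0003  0.1032] turn -0.04
82now [0.6411 0.2256 0.1487] yaw 17.06 w 0.0192 t 8.9 F [0.  0.7 0. ]
   [-0.0338  0.0003  0.1064] turn -0.04
88now [0.6411 0.2256 0.1487] yaw 17.06 w 0.0192 t 8.9 F [0.  0.7 0. ]
   [-0.0372  0.0003  0.1079] turn -0.04
0.06691736073487013 0.0002972640806117675
```

First half of the pivot, watching the force.

Call:
drive_tool:
  series:
    - [[-0.0093,0,0.03],0,0]
    - [[-0.0093,0,0.05],0,0]
    - [[-0.0093,0,0.058],0,0]
    - [[-0.0085,0,0.064],0,0]
    - [[-0.0085,0,0.069],0,0]
    - [[-0.009,0,0.075],0,0]
    - [[-0.0096,0,0.0795],0,0]
    - [[-0.0096,0,0.0795],0,0]
  newtons: 20

```text
time_s: 9.7
position: [0.6347, 0.2236, 0.0719]
tool_rot: [[0.956, 0.293, 0.007], [0.293, -0.956, 0.002], [0.007, 0.001, -1.0]]
ft_force: [3.6, 1.7, 3.2]
grip_width: 0.0193
gripper_force: 28.0
```

```bash
python3 -c "
from h import *
d=cam('wrist');save(d,'w4.png')
plan()"
```

```text
now [0.6346 0.2236 0.0719] yaw 17.07 w 0.0193 t 9.8 F [5.  1.1 3.2]
```

View pics/w4.png

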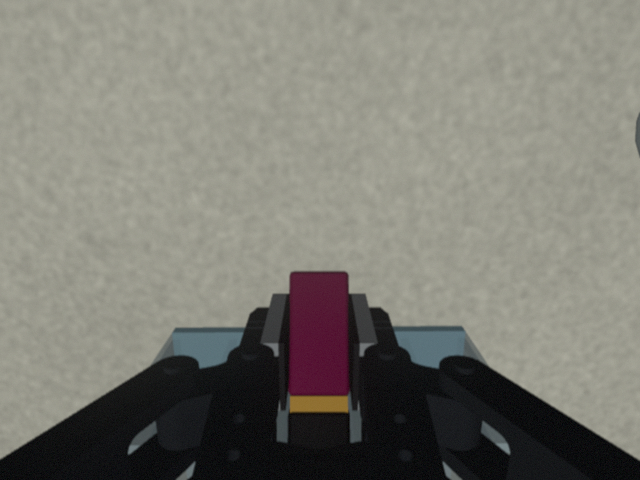

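The tube is pivoting as planned: its front end face is gone from view and the force is low. I'll continue.

Call:
drive_tool:
  series:
    - [[-0.002,0,0.005],0,0]
    - [[-0.0043,0,0.01],0,0]
    - [[-0.0075,0,0.0142],0,0]
    - [[-0.011,0,0.0183],0,0]
    - [[-0.0145,0,0.021],0,0]
    - [[-0.0178,0,0.0237],0,0]
    - [[-0.021,0,0.0255],0,0]
    - [[-0.0242,0,0.0269],0,0]
    - [[-0.0265,0,0.028],0,0]
    - [[-0.0275,0,0.0284],0,0]
    - [[-0.0275,0,0.0284],0,0]

```text
time_s: 10.85
position: [0.614, 0.2169, 0.0453]
tool_rot: [[0.956, 0.293, 0.021], [0.293, -0.956, 0.005], [0.022, 0.001, -1.0]]
ft_force: [27.8, 10.3, 0.9]
grip_width: 0.0193
gripper_force: 50.2
```

```bash
python3 -c "
from h import *
d=cam('wrist');save(d,'w5.png')
s=env.observe();print((s['position'][:2]-O)@ax,(s['position'][:2]-O)@ay)
plan()"
```

```text
0.038509779343560965 -2.2733698589233008e-05
now [0.614  0.2169 0.0453] yaw 17.04 w 0.0195 t 10.9 F [26.8 10.6  1.6]
```

View pics/w5.png

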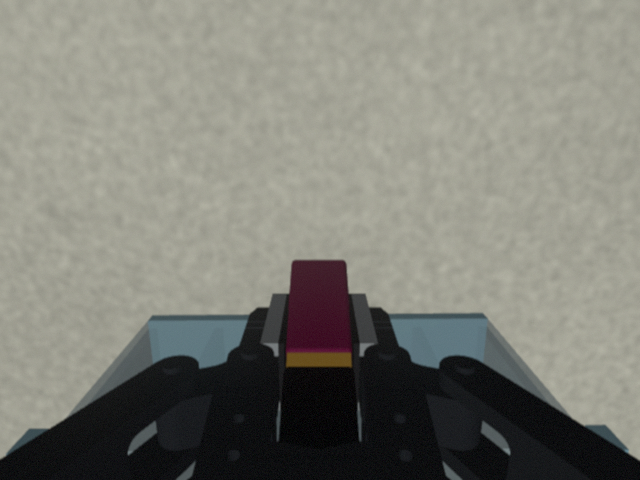

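```bash
cat >> h.py <<'E'
def tilt(d,rows,cols=320,off=.0075,aa=(-.022,.0205)):
    """predicted rows of outer face points for tilt th; prints best fit over (th, slip)"""
    s=env.observe(); R=np.array(s["tool_rot"]); p=np.array(s["position"])
    best=None
    for th in np.arange(0,100,1.):
        c,n=np.cos(np.radians(th)),np.sin(np.radians(th))
        for sl in np.arange(-.012,.0121,.001):
            e=0
            for a,r in zip(aa,rows):
                X=-(a+sl)*c+.01*n; Z=off+(a+sl)*n+.01*c
                e+=(proj(d,p+R@np.array([X,0,-Z]))[1]-r)**2
            if best is None or e<best[0]: best=(e,th,sl)
    return best
E
python3 -c "
from h import *
d=cam('wrist')
print(tilt(d,(262,352)),tilt(d,(262,352),off=.010))
print(onz(d,150,316,.088),onz(d,487,314,.088),[( (onz(d,*q,.088)[:2]-O)@ax) for q in((150,317),(487,315))])
"
```

```text
(np.float64(0.47566023175422767), np.float64(71.0), np.float64(-0.0009999999999999905)) (np.float64(0.8318895873286434), np.float64(71.0), np.float64(-0.0029999999999999923))
[0.62140899 0.26388827 0.088     ] [0.6471183  0.18197106 0.088     ] [np.float64(0.05911506354637273), np.float64(0.059601377484441824)]
```

Call:
drive_tool:
  series:
    - [[0.006,0,0.0],0,0]
    - [[0.008,0,0.0],0,0]

```text
time_s: 11.15
position: [0.615, 0.2176, 0.0423]
tool_rot: [[0.956, 0.294, 0.003], [0.294, -0.956, 0.0], [0.003, 0.001, -1.0]]
ft_force: [1.4, -0.3, 1.9]
grip_width: 0.0191
gripper_force: 50.3
```

```bash
python3 -c "
from h import *
d=cam('wrist');save(d,'w6.png')
t=cam('top');c=cv2.resize(t['img'][180:270,190:300],None,fx=6,fy=6,interpolation=cv2.INTER_CUBIC);
w=d['img'][240:480]
cv2.imwrite('pics/c6.png',np.vstack([c[:,:640],w])[:,:,::-1][:780:1])
s=cam('scene')
c2=cv2.resize(s['img'][150:270,340:460],None,fx=4.5,fy=4.5,interpolation=cv2.INTER_CUBIC); cv2.imwrite('pics/s6.png',c2[...,::-1])
for x,y,z in[(.0175,.0795,0),(.0175,-.0795,0),(.0175,.0795,.088),(.0175,-.0795,.088)]: print(proj(d,hp(x,y,z)[:3]).round(0),proj(t,hp(x,y,z)[:3]).round(1))
"
```

```text
[151. 318.] [221.5 232.3]
[487. 318.] [276.9 217. ]
[ 31. 466.] [215.2 228.4]
[607. 466.] [274.3 212.1]
```

View pics/s6.png

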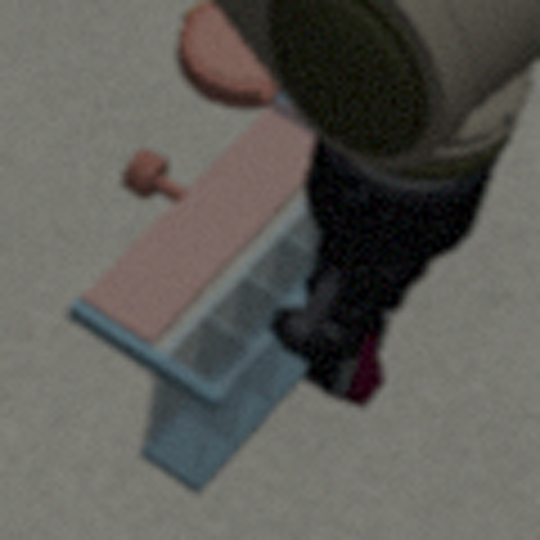

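Call:
drive_tool:
  series:
    - [[0.004,0,-0.005],0,0]
    - [[0.005,0,-0.01],0,0]
    - [[0.004,0,-0.015],0,0]
    - [[0.0,0,-0.015],0,0]
    - [[-0.003,0,-0.015],0,0]
    - [[-0.006,0,-0.015],0,0]
    - [[-0.008,0,-0.015],0,0]
    - [[-0.008,0,-0.015],0,0]
  newtons: 20

```text
time_s: 12.1
position: [0.6089, 0.2159, 0.0572]
tool_rot: [[0.956, 0.294, 0.008], [0.294, -0.956, 0.002], [0.009, 0.0, -1.0]]
ft_force: [12.0, 3.7, -1.1]
grip_width: 0.0194
gripper_force: 49.8
```

```bash
python3 -c "
from h import *
d=cam('wrist');cv2.imwrite('pics/c7.png',d['img'][230:480,200:440,::-1])
s=env.observe();print((s['position'][:2]-O)@ax,(s['position'][:2]-O)@ay)
plan()"
```

```text
0.0332747791536174 0.0005488276305421107
now [0.6088 0.2159 0.0572] yaw 17.07 w 0.0195 t 12.2 F [11.3  4.2 -0.8]
```

View pics/c7.png

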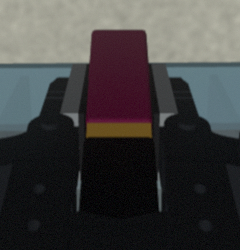

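Call:
drive_tool:
  series:
    - [[0.008,0,-0.005],0,0]
    - [[0.008,0,-0.04],0,0]
    - [[0.008,0,-0.066],0,0]
    - [[0.008,0,-0.066],0,0]

```text
time_s: 12.55
position: [0.615, 0.2179, 0.1257]
tool_rot: [[0.956, 0.294, 0.006], [0.294, -0.956, 0.001], [0.006, 0.001, -1.0]]
ft_force: [0.1, 0.2, -0.8]
grip_width: 0.0194
gripper_force: 49.9
```

```bash
python3 -c "
from h import *
d=cam('wrist');save(d,'w8.png')
print(tilt(d,(260,353)))
s=env.observe();print((s['position'][:2]-O)@ax,(s['position'][:2]-O)@ay)
plan(hp(-.004,0,.12),hp(-.004,0,.095))"
```

```text
(np.float64(1.4338186377489945), np.float64(67.0), np.float64(-0.0019999999999999914))
0.03877580502761531 0.0007281350647834958
now [0.614  0.2177 0.1234] yaw 17.09 w 0.0195 t 12.6 F [-0.2 -0.1 -0.4]
   [-0.0428  0.0007  0.0033] turn -0.01
   [-0.0429  0.0007  0.0283] turn -0.01
```

View pics/w8.png

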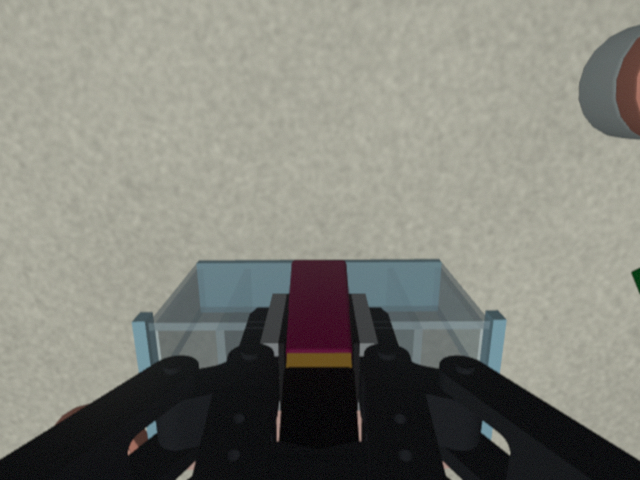

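Call:
drive_tool:
  series:
    - [[-0.0455,0.0005,0.0],0,0]
    - [[-0.0455,0.0005,0.0],0,0]
    - [[-0.0455,0.0005,0.01],0,0]
    - [[-0.0455,0.0005,0.02],0,0]
    - [[-0.0455,0.0005,0.0235],0,0]
    - [[-0.0455,0.0005,0.0235],0,0]

```text
time_s: 13.2
position: [0.5706, 0.2038, 0.0972]
tool_rot: [[0.956, 0.294, -0.002], [0.294, -0.956, -0.0], [-0.002, -0.0, -1.0]]
ft_force: [-0.1, -0.0, 0.3]
grip_width: 0.0194
gripper_force: 49.9
```

```bash
python3 -c "
from h import *
d=cam('wrist');save(d,'w9.png')
s=env.observe();print((s['position'][:2]-O)@ax,(s['position'][:2]-O)@ay)
plan()"
```

```text
-0.006626372520591407 0.00020667112242720077
now [0.5708 0.2038 0.0979] yaw 17.09 w 0.0195 t 13.2 F [ 0.7 -0.4 -0. ]
```

View pics/w9.png

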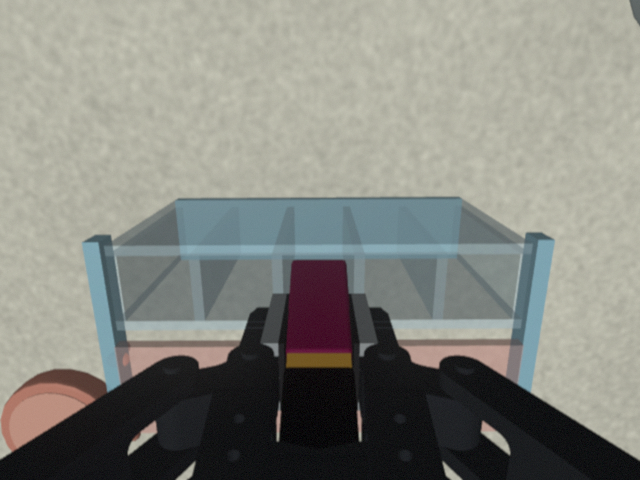

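The tube's lower end sits inside the mouth of well 3, between the dividers at columns 280 and 360, with no contact force. I'll push +x so the back wall straightens it.

Call:
drive_tool:
  series:
    - [[0.003,0,0],0,0]
    - [[0.006,0,0.0],0,0]
    - [[0.009,0,0.0],0,0]
    - [[0.009,0,0.0],0,0]

```text
time_s: 13.65
position: [0.5795, 0.2065, 0.0986]
tool_rot: [[0.956, 0.294, 0.001], [0.294, -0.956, 0.0], [0.001, 0.0, -1.0]]
ft_force: [-0.3, 0.8, -0.8]
grip_width: 0.0193
gripper_force: 49.9
```

```bash
python3 -c "
from h import *
d=cam('wrist');save(d,'w10.png')
m=measure
s=env.observe();print((s['position'][:2]-O)@ax,(s['position'][:2]-O)@ay)
hsv=cv2.cvtColor(d['img'],cv2.COLOR_RGB2HSV)[200:,320]
print([(200+i,*h) for i,h in enumerate(hsv) if i%6==0][:40])
plan()"
```

```text
0.0022551916051697287 0.00021966453892649355
[(200, np.uint8(30), np.uint8(21), np.uint8(172)), (206, np.uint8(30), np.uint8(18), np.uint8(180)), (212, np.uint8(38), np.uint8(19), np.uint8(162)), (218, np.uint8(98), np.uint8(60), np.uint8(145)), (224, np.uint8(98), np.uint8(65), np.uint8(146)), (230, np.uint8(97), np.uint8(62), np.uint8(144)), (236, np.uint8(96), np.uint8(59), np.uint8(142)), (242, np.uint8(96), np.uint8(62), np.uint8(144)), (248, np.uint8(97), np.uint8(64), np.uint8(143)), (254, np.uint8(97), np.uint8(62), np.uint8(143)), (260, np.uint8(157), np.uint8(59), np.uint8(73)), (266, np.uint8(168), np.uint8(156), np.uint8(67)), (272, np.uint8(166), np.uint8(163), np.uint8(69)), (278, np.uint8(168), np.uint8(167), np.uint8(67)), (284, np.uint8(167), np.uint8(164), np.uint8(67)), (290, np.uint8(166), np.uint8(178), np.uint8(66)), (296, np.uint8(167), np.uint8(178), np.uint8(66)), (302, np.uint8(167), np.uint8(171), np.uint8(67)), (308, np.uint8(168), np.uint8(179), np.uint8(67)), (314, np.uint8(166), np.uint8(173), np.uint8(68)), (320, np.uint8(166), np.uint8(180), np.uint8(
[... 335 characters left out ...]
uint8(181), np.uint8(113)), (368, np.uint8(15), np.uint8(128), np.uint8(28)), (374, np.uint8(168), np.uint8(128), np.uint8(10)), (380, np.uint8(176), np.uint8(89), np.uint8(20)), (386, np.uint8(30), np.uint8(46), np.uint8(11)), (392, np.uint8(120), np.uint8(32), np.uint8(8)), (398, np.uint8(101), np.uint8(170), np.uint8(12)), (404, np.uint8(120), np.uint8(70), np.uint8(11)), (410, np.uint8(120), np.uint8(51), np.uint8(5)), (416, np.uint8(110), np.uint8(109), np.uint8(7)), (422, np.uint8(103), np.uint8(162), np.uint8(11)), (428, np.uint8(96), np.uint8(128), np.uint8(10)), (434, np.uint8(128), np.uint8(146), np.uint8(14))]
now [0.5793 0.2065 0.0986] yaw 17.09 w 0.0196 t 13.7 F [ 0.2  0.3 -0.4]
```

View pics/w10.png

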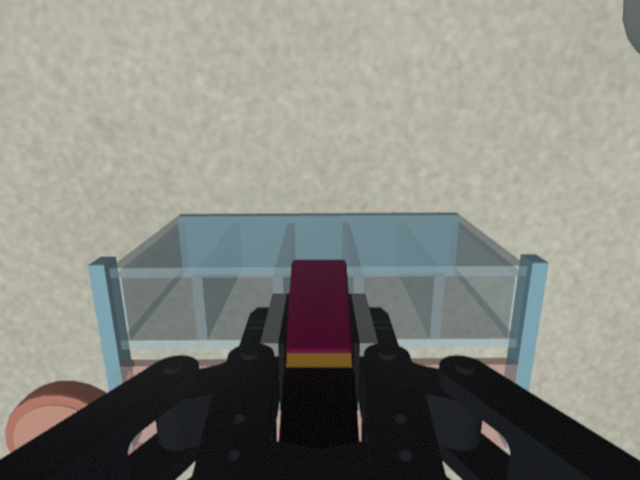

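```bash
cat >> h.py <<'E'
def face(d,rows,col=320):
    """outer-face points from depth: holder x, height; slope"""
    P=[]
    for r in rows:
        o,rr=ray(d,col,r); z=np.median(d["depth"][r-1:r+2,col-8:col+9]); p=o+rr*z; P.append(((p[:2]-O)@ax,p[2]))
    P=np.array(P); print((P*1000).round(1).tolist())
    v=np.polyfit(P[:,1],P[:,0],1); print("lean off vertical deg",np.degrees(np.arctan(v[0])).round(1))
E
python3 -c "
from h import *
d=cam('wrist'); face(d,range(266,348,10)); face(d,range(380,440,10)); face(d,[320,330,340,344],200)
"
```

```text
[[21.1, 96.8], [19.0, 101.1], [17.3, 105.7], [15.5, 109.9], [13.8, 113.8], [12.2, 117.6], [10.7, 121.3], [9.2, 124.8], [7.7, 128.0]]
lean off vertical deg -23.0
[[3.5, 138.5], [2.3, 141.2], [1.0, 143.7], [0.2, 146.6], [-0.9, 149.0], [-1.9, 151.4]]
lean off vertical deg -22.2
[[-5.7, 86.2], [-10.1, 86.2], [-14.3, 86.8], [-16.1, 86.7]]
lean off vertical deg -85.8
```

Call:
drive_tool:
  series:
    - [[-0.01,0,0],0,0]
    - [[-0.01,0,0.0],0,0]
    - [[-0.01,0,0.004],0,0]
    - [[-0.01,0,0.007],0,0]
    - [[-0.01,0,0.007],0,0]
    - [[-0.004,0,0.007],0,0]
    - [[0.0,0,0.007],0,0]
    - [[0.004,0,0.007],0,0]
    - [[0.004,0,0.007],0,0]
  newtons: 20

```text
time_s: 14.65
position: [0.5797, 0.2069, 0.0906]
tool_rot: [[0.956, 0.294, -0.01], [0.294, -0.956, -0.003], [-0.01, -0.0, -1.0]]
ft_force: [-14.3, -4.6, 3.6]
grip_width: 0.0194
gripper_force: 45.0
```

```bash
python3 -c "
from h import *
d=cam('wrist'); face(d,range(280,348,10)); face(d,range(380,440,10))
s=env.observe();print((s['position'][:2]-O)@ax,(s['position'][:2]-O)@ay,s['ft_force'],s['position'][2])
"
```

```text
[[15.6, 86.8], [12.5, 88.7], [11.2, 94.4], [10.1, 99.8], [8.9, 104.6], [7.9, 109.4], [6.8, 113.6]]
lean off vertical deg -15.6
[[3.4, 128.9], [2.7, 132.4], [2.0, 135.6], [1.3, 138.6], [0.6, 141.5], [-0.1, 144.1]]
lean off vertical deg -12.8
0.0027699192499724898 0.0004821531770773276 [-13.73499982  -4.44547051   4.23124137] 0.09054000502668211
```

It has straightened from 23° to 13° of lean. I'll keep pushing.

Call:
drive_tool:
  series:
    - [[0.003,0,0.002],0,0]
    - [[0.005,0,0.003],0,0]
    - [[0.007,0,0.003],0,0]
    - [[0.007,0,0.003],0,0]

```text
time_s: 15.1
position: [0.5862, 0.2089, 0.0883]
tool_rot: [[0.956, 0.294, -0.009], [0.294, -0.956, -0.003], [-0.01, -0.0, -1.0]]
ft_force: [-15.1, -6.3, 8.6]
grip_width: 0.0196
gripper_force: 44.9
```

```bash
python3 -c "
from h import *
d=cam('wrist'); face(d,range(300,348,10)); face(d,range(380,440,10))
s=env.observe();print((s['position'][:2]-O)@ax,(s['position'][:2]-O)@ay,s['ft_force'],s['position'][2])
"
```

```text
[[15.6, 86.9], [12.8, 89.5], [12.3, 95.9], [11.6, 101.5], [11.2, 107.3]]
lean off vertical deg -9.9
[[9.8, 126.0], [9.3, 129.8], [8.9, 133.4], [8.6, 136.9], [8.2, 140.1], [7.9, 143.2]]
lean off vertical deg -6.0
0.009794868904917856 0.0005115981687354253 [-14.8057912   -5.22681318   5.90833193] 0.08827922179293173
```

Call:
drive_tool:
  series:
    - [[-0.004,0,-0.002],0,0]
    - [[-0.005,0,-0.002],0,0]
    - [[-0.005,0,-0.002],0,0.045]
    - [[-0.005,0,-0.002],0,0.045]
    - [[-0.005,0,-0.002],0,0.045]
    - [[-0.005,0,-0.002],0,0.045]
    - [[-0.005,0,-0.002],0,0.045]

```text
time_s: 15.85
position: [0.5849, 0.2082, 0.0905]
tool_rot: [[0.956, 0.294, 0.0], [0.294, -0.956, 0.0], [0.0, 0.0, -1.0]]
ft_force: [0.1, 0.3, -0.6]
grip_width: 0.0452
gripper_force: 0.0
```

```bash
python3 -c "
from h import *
d=cam('wrist'); save(d,'w11.png')
hsv=cv2.cvtColor(d['img'],cv2.COLOR_RGB2HSV)
m=((hsv[...,0]>=155)&(hsv[...,0]<=172)&(hsv[...,1]>70)&(hsv[...,2]>30)).astype(np.uint8)
n,l,s,c=cv2.connectedComponentsWithStats(m)
for i in range(1,n):
  if s[i,4]>60: print(s[i],c[i].round(),dep(d,*c[i]).round(3))
for y in (.005,.0,-.005):
  for x,z in((0,.081),(0,.006),(0,.15)): print(x,z,proj(d,hp(x,y,z)[:3]).round(),d['img'][tuple(proj(d,hp(x,y,z)[:3]).round().astype(int)[::-1])] if proj(d,hp(x,y,z)[:3])[1]<479 else None)
for r in range(280,480,15): print(r,d['img'][r,320],dep(d,320,r).round(3))
plan()
"
```

```text
0 0.081 [306. 324.] [29 26 30]
0 0.006 [310. 259.] [66 60 67]
0 0.15 [297. 464.] [28 26 24]
0 0.081 [319. 324.] [21 24 23]
0 0.006 [319. 259.] [68 60 68]
0 0.15 [318. 464.] [24 24 23]
0 0.081 [331. 324.] [23 24 25]
0 0.006 [328. 259.] [66 59 68]
0 0.15 [340. 464.] [27 23 24]
280 [53 59 62] [0.594 0.21  0.079]
295 [ 95 110 115] [0.591 0.209 0.086]
310 [22 24 25] [0.583 0.207 0.08 ]
325 [26 27 26] [0.576 0.205 0.08 ]
340 [113 117 114] [0.565 0.201 0.07 ]
355 [110 118 113] [0.564 0.201 0.081]
370 [156 169 168] [0.561 0.2   0.086]
385 [114 100  91] [0.556 0.198 0.088]
400 [176 146 136] [0.552 0.197 0.092]
415 [173 144 135] [0.545 0.195 0.091]
430 [175 146 138] [0.539 0.193 0.092]
445 [172 143 134] [0.532 0.191 0.092]
460 [28 27 26] [0.595 0.211 0.168]
475 [20 19 18] [0.596 0.211 0.172]
now [0.5848 0.2082 0.0905] yaw 17.09 w 0.0451 t 15.9 F [ 0.1 -0.2 -0.4]
```

Plum is down, with its black top at a height of 80 mm. Now the pink tube.

```bash
python3 - <<'E'
from h import *
d=cam("top")
for n in("pink","coral","violet"): print(n,measure(d,n,{"pink":(.45,-.21),"coral":(.63,-.16),"violet":(.62,-.26)}[n]))
plan((.39,-.203,.17,-13.1))
E
```

```text
pink {'mid': array([ 0.4405, -0.2073]), 'size': array([18.8, 71.4]), 'yaw': -13.2, 'px': array([402., 277.])}
coral {'mid': array([ 0.6487, -0.1451]), 'size': array([17.7, 74.3]), 'yaw': -35.7, 'px': array([382., 202.])}
violet {'mid': array([ 0.6102, -0.2556]), 'size': array([16.7, 72.6]), 'yaw': -35.6, 'px': array([422., 216.])}
now [0.5848 0.2082 0.0905] yaw 17.09 w 0.0449 t 15.9 F [0.8 0.1 0.5]
   [-0.307   0.3358 -0.0795] turn 30.19
```

Coral has been knocked about 29 mm away, so I'll re-measure it when I get there. Going to pink.

Call:
drive_tool:
  series:
    - [[0,0,-0.05],0,0.05]
    - [[0,0,-0.1],0,0.05]
    - [[-0.307,0.336,-0.09],30.2,0.05]
    - [[-0.307,0.336,-0.08],30.2,0.05]
    - [[-0.307,0.336,-0.08],30.2,0.05]
    - [[-0.307,0.336,-0.08],30.2,0.05]
    - [[-0.307,0.336,-0.08],30.2,0.05]
    - [[-0.307,0.336,-0.08],30.2,0.05]
    - [[-0.307,0.336,-0.08],30.2,0.05]
    - [[-0.307,0.336,-0.08],30.2,0.05]
    - [[-0.307,0.336,-0.08],30.2,0.05]
    - [[-0.307,0.336,-0.08],30.2,0.05]
    - [[-0.307,0.336,-0.08],30.2,0.05]
    - [[-0.307,0.336,-0.08],30.2,0.05]

```text
time_s: 17.35
position: [0.3904, -0.2024, 0.1706]
tool_rot: [[0.974, -0.226, 0.0], [-0.226, -0.974, 0.0], [0.0, -0.0, -1.0]]
ft_force: [0.0, 0.4, 0.1]
grip_width: 0.0501
gripper_force: 0.0
```

```bash
cat >> h.py <<'E'
def grasp(name,near,fwd,z=.003):
    d=cam("wrist"); m=measure(d,name,near); print(m)
    a=np.radians(m["yaw"]); u=np.array([np.cos(a),np.sin(a)])
    plan((*(m["mid"]+u*fwd),z,m["yaw"]))
E
python3 -c "
from h import *
grasp('pink',(.45,-.21),.006)"
```

```text
{'mid': array([ 0.4406, -0.2105]), 'size': array([18.8, 72.3]), 'yaw': -12.7, 'px': array([313., 115.])}
now [ 0.3905 -0.2021  0.1706] yaw -13.02 w 0.0499 t 17.4 F [ 0.2 -0.2 -0.7]
   [ 0.0567 -0.0031  0.1676] turn -0.32
```

Call:
drive_tool:
  series:
    - [[0.0567,-0.0025,0.05],0,0.05]
    - [[0.0567,-0.0025,0.1],0,0.05]
    - [[0.0567,-0.0025,0.14],0,0.05]
    - [[0.0567,-0.0025,0.165],0,0.05]
    - [[0.0567,-0.0025,0.167],0,0.05]
    - [[0.0567,-0.0025,0.167],0,0]
    - [[0.0567,-0.0025,0.167],0,0]
    - [[0.0567,-0.0025,0.167],0,0]
    - [[0.0567,-0.0025,0.167],0,0]
    - [[0.0567,-0.0025,0.167],0,0]
    - [[0.0567,-0.0025,0.16],0,0]
    - [[0.0567,-0.0025,0.12],0,0]
    - [[0.0567,-0.0025,0.07],0,0]
    - [[0.0567,-0.0025,0.02],0,0]
    - [[0.0567,-0.0025,0.0],0,0]
    - [[0.0567,-0.0025,0.0],0,0]
  newtons: 20

```text
time_s: 19.0
position: [0.4467, -0.2143, 0.1746]
tool_rot: [[0.974, -0.227, 0.006], [-0.227, -0.974, -0.005], [0.007, 0.004, -1.0]]
ft_force: [0.1, 0.2, -0.9]
grip_width: 0.0196
gripper_force: 21.2
```

```bash
python3 -c "
from h import *
plan(hp(.052,0,.145))"
```

```text
now [ 0.4467 -0.2143  0.1746] yaw -13.11 w 0.0196 t 19.0 F [ 0.1  0.2 -0.9]
   [ 0.0766 -0.4648  0.0285] turn -30.21
```

Call:
drive_tool:
  series:
    - [[0.0766,-0.4648,0],-30.2,0]
    - [[0.0766,-0.4648,0],-30.2,0]
    - [[0.0766,-0.4648,0],-30.2,0]
    - [[0.0766,-0.4648,0],-30.2,0]
    - [[0.0766,-0.4648,0],-30.2,0]
    - [[0.0766,-0.4648,0],-30.2,0]
    - [[0.0766,-0.4648,0],-30.2,0]
    - [[0.0766,-0.4648,0],-30.2,0]
    - [[0.0766,-0.4648,0],-30.2,0]
    - [[0.0766,-0.4648,0],-30.2,0]
    - [[0.0766,-0.4648,0],-30.2,0]
    - [[0.0766,-0.4648,0],-30.2,0]
    - [[0.0766,-0.4648,0.028],-30.2,0]
    - [[0.0766,-0.4648,0.028],-30.2,0]

```text
time_s: 20.4
position: [0.6241, 0.2199, 0.1393]
tool_rot: [[0.956, 0.292, -0.007], [0.292, -0.956, -0.001], [-0.007, -0.001, -1.0]]
ft_force: [-0.1, -0.2, -0.5]
grip_width: 0.0191
gripper_force: 21.2
```

```bash
python3 -c "
from h import *
d=cam('wrist'); r=[250+10*i for i in range(20)]; face(d,r); print([d['img'][i,320].tolist() for i in r])
pivot(.028,.010)" | grep -v "^now"
```

```text
[[78.8, 151.8], [75.6, 152.2], [72.2, 152.3], [68.8, 152.4], [65.3, 152.4], [61.7, 152.2], [58.2, 152.5], [54.5, 152.4], [50.8, 152.4], [47.1, 152.5], [43.3, 152.5], [39.1, 152.1], [35.2, 152.0], [31.6, 152.7], [27.6, 152.8], [23.5, 152.9], [19.3, 152.8], [15.0, 152.8], [10.8, 152.9], [6.5, 153.0]]
lean off vertical deg -89.0
[[137, 57, 69], [163, 65, 80], [163, 65, 81], [161, 63, 80], [161, 61, 77], [159, 62, 76], [162, 64, 79], [161, 64, 78], [160, 62, 77], [160, 61, 76], [159, 58, 76], [121, 67, 51], [145, 111, 43], [21, 16, 18], [19, 9, 11], [25, 19, 18], [12, 10, 11], [13, 14, 15], [16, 16, 17], [8, 5, 8]]
0now [0.6249 0.2201 0.1413] yaw 17.0 w 0.0195 t 20.4 F [ 0.3 -0.6 -0.1]
   [-0.0041 -0.0001  0.0533] turn -0.1
15now [0.6249 0.2201 0.1413] yaw 17.0 w 0.0195 t 20.4 F [ 0.3 -0.6 -0.1]
   [-0.0025 -0.0001  0.0609] turn -0.1
30now [0.6249 0.2201 0.1413] yaw 17.0 w 0.0195 t 20.4 F [ 0.3 -0.6 -0.1]
   [-0.0028 -0.0001  0.0687] turn -0.1
45now [0.6249 0.2201 0.1413] yaw 17.0 w 0.0195 t 20.4 F [ 0.3 -0.6 -0.1]
   [-0.0052 -0.0001  0.0761] turn -0.1
60now [0.6249 0.2201 0.1413] yaw 17.0 w 0.0195 t 20.4 F [ 0.3 -0.6 -0.1]
   [-0.0093 -0.0001  0.0826] turn -0.1
72now [0.6249 0.2201 0.1413] yaw 17.0 w 0.0195 t 20.4 F [ 0.3 -0.6 -0.1]
   [-0.0138 -0.0001  0.0869] turn -0.1
82now [0.6249 0.2201 0.1413] yaw 17.0 w 0.0195 t 20.4 F [ 0.3 -0.6 -0.1]
   [-0.0182 -0.      0.0897] turn -0.1
88now [0.6249 0.2201 0.1413] yaw 17.0 w 0.0195 t 20.4 F [ 0.3 -0.6 -0.1]
   [-0.02  -0.     0.091] turn -0.1
```

Call:
drive_tool:
  series:
    - [[-0.004,0,0.03],0,0]
    - [[-0.004,0,0.05],0,0]
    - [[-0.003,0,0.059],0,0]
    - [[-0.0025,0,0.067],0,0]
    - [[-0.0028,0,0.075],0,0]
    - [[-0.004,0,0.079],0,0]
    - [[-0.0052,0,0.082],0,0]
    - [[-0.0075,0,0.0855],0,0]
    - [[-0.0095,0,0.0886],0,0]
    - [[-0.0138,0,0.092],0,0]
    - [[-0.0165,0,0.093],0,0]
    - [[-0.02,0,0.0945],0,0]
    - [[-0.023,0,0.0945],0,0]
    - [[-0.023,0,0.0945],0,0]

```text
time_s: 21.85
position: [0.6131, 0.216, 0.054]
tool_rot: [[0.956, 0.292, 0.025], [0.292, -0.956, 0.005], [0.026, 0.002, -1.0]]
ft_force: [26.9, 9.6, 6.3]
grip_width: 0.0198
gripper_force: 43.3
```

```bash
cat >> h.py <<'E'
def rep(name):
    """held tube: colours down the middle column with holder x, height"""
    d=cam("wrist"); P=[]
    for r in range(240,460,8):
        o,rr=ray(d,320,r); p=o+rr*np.median(d["depth"][r-1:r+2,312:329]); c=d["img"][r,320].astype(int)
        P.append((r,round(float((p[:2]-O)@ax)*1000,1),round(p[2]*1000,1),c.tolist()))
    for q in P: print(*q)
    s=env.observe();print("tool holder x,y,z",((s['position'][:2]-O)@ax).round(4),((s['position'][:2]-O)@ay).round(4),s['position'][2].round(4),"F",s['ft_force'].round(1))
    return d
E
python3 -c "
from h import *
rep('pink')"
```

```text
240 50.8 -1.3 [156, 155, 143]
248 61.2 46.8 [120, 57, 64]
256 59.2 50.3 [124, 56, 63]
264 57.4 53.9 [123, 52, 63]
272 55.5 56.9 [124, 53, 63]
280 53.8 60.2 [124, 52, 63]
288 52.1 63.1 [121, 51, 60]
296 50.6 66.2 [120, 50, 59]
304 49.0 69.0 [122, 49, 61]
312 47.4 71.7 [124, 53, 62]
320 46.0 74.5 [121, 45, 59]
328 44.6 77.1 [120, 45, 57]
336 43.2 79.5 [126, 48, 61]
344 41.5 81.3 [109, 83, 34]
352 40.2 83.8 [108, 83, 30]
360 39.4 86.8 [19, 9, 11]
368 38.1 88.8 [10, 5, 10]
376 36.8 90.9 [10, 10, 8]
384 35.7 93.1 [7, 7, 4]
392 34.6 95.1 [9, 9, 5]
400 33.5 97.1 [11, 10, 14]
408 32.4 99.0 [7, 9, 7]
416 31.5 101.0 [12, 4, 10]
424 30.6 102.9 [1, 3, 6]
432 29.5 104.5 [13, 5, 5]
440 28.6 106.4 [1, 4, 6]
448 44.8 127.5 [4, 4, 5]
456 45.7 130.5 [18, 17, 18]
tool holder x,y,z 0.0374 -0.0005 0.0541 F [27.3  9.5  6.3]
```

Call:
drive_tool:
  series:
    - [[0.012,0,0],0,0]
    - [[0.012,0,-0.04],0,0]
    - [[0.012,0,-0.075],0,0]
    - [[0.012,0,-0.075],0,0]
    - [[0.012,0,-0.075],0,0]

```text
time_s: 22.4
position: [0.6158, 0.218, 0.1246]
tool_rot: [[0.956, 0.293, 0.002], [0.293, -0.956, 0.0], [0.002, 0.0, -1.0]]
ft_force: [-0.3, 0.1, -0.6]
grip_width: 0.0195
gripper_force: 42.4
```

```bash
python3 -c "
from h import *
rep('pink')
plan(hp(-.0125,.031,.12),hp(-.0125,.031,.099))"|awk 'NR%2==0||NR>26'
```

```text
248 64.2 116.9 [122, 56, 65]
264 60.5 123.8 [125, 53, 62]
280 57.1 130.3 [125, 53, 65]
296 54.0 136.5 [125, 50, 60]
312 51.1 142.2 [122, 49, 60]
328 48.2 147.4 [123, 48, 61]
344 45.3 151.7 [109, 83, 30]
360 43.2 157.1 [21, 15, 18]
376 40.8 161.4 [11, 9, 5]
392 38.6 165.6 [13, 11, 14]
408 36.7 169.6 [4, 0, 0]
424 34.6 173.2 [4, 5, 1]
440 32.8 176.9 [3, 2, 7]
448 49.8 197.9 [13, 14, 12]
456 50.7 200.9 [14, 14, 16]
tool holder x,y,z 0.04 0.0007 0.1232 F [-0.9  0.3 -0.4]
now [0.6152 0.218  0.1232] yaw 17.06 w 0.0195 t 22.4 F [-0.9  0.3 -0.4]
   [-0.0525 -0.0303  0.0032] turn -0.04
   [-0.0525 -0.0303  0.0242] turn -0.04
```

Call:
drive_tool:
  series:
    - [[0.01,0,0.03],0,0]
    - [[0.01,0,0.065],0,0]
    - [[0.008,0,0.077],0,0]
    - [[0.0044,0,0.079],0,0]
    - [[0.0027,0,0.0804],0,0]
    - [[0,0,0.0825],0,0]
    - [[-0.003,0,0.0843],0,0]
    - [[-0.0055,0,0.0859],0,0]
    - [[-0.0075,0,0.0868],0,0]
    - [[-0.0075,0,0.0868],0,0]

```text
time_s: 23.45
position: [0.6132, 0.2175, 0.0404]
tool_rot: [[0.956, 0.294, 0.015], [0.294, -0.956, 0.004], [0.016, 0.001, -1.0]]
ft_force: [16.1, 7.6, 3.0]
grip_width: 0.0193
gripper_force: 45.2
```

```bash
python3 -c "
from h import *
rep('pink')
"|awk 'NR%3==0||NR>28'
```

```text
256 59.0 34.0 [112, 50, 57]
280 54.3 45.8 [110, 45, 54]
304 50.2 56.4 [112, 44, 55]
328 46.4 65.3 [127, 51, 64]
352 43.4 73.8 [22, 16, 17]
376 40.5 81.2 [10, 5, 9]
400 38.0 88.0 [8, 9, 6]
424 35.4 93.8 [14, 14, 13]
448 46.4 114.0 [16, 14, 17]
tool holder x,y,z 0.038 0.0008 0.0403 F [16.   6.4  3.4]
```

Call:
drive_tool:
  series:
    - [[-0.003,0,0.001],0,0]
    - [[-0.006,0,0.002],0,0]
    - [[-0.006,0,0.002],0,0]

```text
time_s: 23.8
position: [0.6079, 0.2159, 0.0381]
tool_rot: [[0.956, 0.294, 0.016], [0.294, -0.956, 0.004], [0.017, 0.001, -1.0]]
ft_force: [18.2, 7.3, 0.7]
grip_width: 0.0199
gripper_force: 45.7
```

```bash
python3 -c "
from h import *
rep('pink')
"|awk 'NR%3==0||NR>28'
```

```text
256 52.5 29.2 [106, 50, 57]
280 48.8 43.8 [105, 46, 54]
304 45.5 56.0 [105, 42, 52]
328 42.3 65.9 [94, 71, 30]
352 40.4 76.0 [17, 14, 12]
376 38.4 84.3 [8, 7, 11]
400 36.3 91.1 [8, 3, 6]
424 33.6 96.2 [14, 12, 14]
448 40.5 111.5 [10, 11, 10]
tool holder x,y,z 0.0324 0.0008 0.0381 F [17.8  7.9  0.4]
```

Call:
drive_tool:
  series:
    - [[-0.003,0,0.001],0,0]
    - [[-0.0045,0,0.001],0,0]
    - [[-0.0045,0,0.001],0,0]

```text
time_s: 24.15
position: [0.6082, 0.2159, 0.0383]
tool_rot: [[0.955, 0.294, 0.028], [0.294, -0.956, 0.007], [0.029, 0.001, -1.0]]
ft_force: [37.4, 17.5, -5.7]
grip_width: 0.0194
gripper_force: 45.0
```

Call:
drive_tool:
  series:
    - [[0.01,0,0],0,0]
    - [[0.01,0,-0.04],0,0]
    - [[0.01,0,-0.09],0,0]
    - [[0.01,0,-0.09],0,0]
    - [[0.01,0,-0.09],0,0]

```text
time_s: 24.65
position: [0.6082, 0.2162, 0.1256]
tool_rot: [[0.956, 0.294, 0.004], [0.294, -0.956, 0.001], [0.004, 0.001, -1.0]]
ft_force: [-0.9, 0.5, -0.3]
grip_width: 0.0194
gripper_force: 45.6
```

```bash
python3 -c "
from h import *
rep('pink')
plan(hp(0,.031,.12))
"|awk 'NR%3==0||NR>28'
```

```text
256 52.9 116.6 [110, 51, 60]
280 49.2 131.1 [108, 47, 56]
304 46.1 143.4 [109, 46, 56]
328 43.1 153.4 [97, 73, 30]
352 41.2 163.4 [14, 11, 12]
376 39.2 171.5 [13, 15, 12]
400 37.4 178.7 [14, 12, 16]
424 34.6 183.7 [7, 7, 8]
448 41.7 198.8 [13, 12, 9]
tool holder x,y,z 0.032 0.0011 0.1239 F [ 0.6  0.9 -0.4]
now [0.6075 0.2161 0.1239] yaw 17.1 w 0.0195 t 24.7 F [ 0.6  0.9 -0.4]
   [-0.032  -0.0299  0.0039] turn -0.0
```

Call:
drive_tool:
  series:
    - [[-0.041,-0.0299,0],0,0]
    - [[-0.0415,-0.0299,0],0,0]
    - [[-0.0415,-0.0299,0.015],0,0]
    - [[-0.0415,-0.0299,0.028],0,0]
    - [[-0.0415,-0.0299,0.032],0,0]
    - [[-0.0415,-0.0299,0.032],0,0]

```text
time_s: 25.3
position: [0.559, 0.2323, 0.0901]
tool_rot: [[0.956, 0.294, -0.002], [0.294, -0.956, -0.0], [-0.002, -0.0, -1.0]]
ft_force: [-0.1, 0.2, -1.2]
grip_width: 0.0193
gripper_force: 45.6
```

Call:
drive_tool:
  series:
    - [[0.004,0,0],0,0]
    - [[0.008,0,0],0,0]
    - [[0.012,0,0.001],0,0]
    - [[0.014,0,0.002],0,0]
    - [[0.014,0,0.002],0,0]

```text
time_s: 25.8
position: [0.5706, 0.2361, 0.0893]
tool_rot: [[0.956, 0.294, -0.006], [0.294, -0.956, -0.002], [-0.006, -0.0, -1.0]]
ft_force: [-11.6, -3.0, 4.0]
grip_width: 0.0194
gripper_force: 46.2
```

```bash
python3 -c "
from h import *
rep('pink')
"|awk 'NR%3==0||NR>28'
```

```text
256 17.4 65.1 [109, 136, 145]
280 15.9 86.6 [134, 126, 133]
304 12.3 98.8 [96, 39, 49]
328 11.0 112.8 [153, 60, 75]
352 10.9 125.9 [13, 4, 14]
376 10.3 136.1 [11, 9, 5]
400 9.8 144.8 [4, 7, 6]
424 5.3 147.4 [12, 15, 16]
448 12.5 162.4 [12, 11, 17]
tool holder x,y,z 0.0027 0.0311 0.0893 F [-10.6  -2.5   4.6]
```

Call:
drive_tool:
  series:
    - [[-0.004,0,-0.003],0,0]
    - [[-0.004,0,-0.003],0,0]
    - [[-0.004,0,-0.003],0,0.045]
    - [[-0.004,0,-0.003],0,0.045]
    - [[-0.004,0,-0.003],0,0.045]
    - [[-0.004,0,-0.003],0,0.045]
    - [[-0.004,0,-0.003],0,0.045]

```text
time_s: 26.55
position: [0.5689, 0.2354, 0.0922]
tool_rot: [[0.956, 0.294, 0.0], [0.294, -0.956, 0.0], [0.0, -0.0, -1.0]]
ft_force: [0.2, -0.5, -0.1]
grip_width: 0.0447
gripper_force: 0.0
```

```bash
python3 - <<'E'
from h import *
rep('pink')
d=cam("top")
for n in("coral","violet"): print(n,measure(d,n,{"coral":(.66,-.165),"violet":(.62,-.26)}[n]))
plan((.609,-.115,.17,-35.7),(.61,-.117,.25,-35.7))
E
```

```text
240 17.4 51.4 [82, 69, 74]
248 17.4 62.9 [81, 68, 73]
256 17.4 72.9 [54, 61, 65]
264 17.4 82.1 [51, 57, 60]
272 16.0 86.8 [93, 108, 113]
280 10.0 79.9 [41, 43, 47]
288 6.8 80.0 [21, 25, 27]
296 3.2 79.7 [23, 27, 26]
304 -0.0 80.0 [28, 29, 30]
312 -3.5 79.9 [27, 26, 28]
320 -7.0 79.9 [28, 28, 29]
328 -13.5 74.4 [116, 120, 118]
336 -13.7 80.7 [115, 121, 119]
344 -13.8 86.5 [132, 142, 139]
352 -17.3 86.5 [160, 171, 169]
360 -77.2 -1.4 [168, 167, 155]
368 -22.1 90.0 [117, 103, 95]
376 -24.4 91.8 [176, 148, 139]
384 -27.9 92.0 [178, 148, 140]
392 -31.4 92.0 [177, 149, 138]
400 -35.2 91.8 [175, 144, 135]
408 -38.9 91.9 [177, 148, 139]
416 -42.4 92.1 [179, 151, 142]
424 -46.3 91.9 [175, 146, 137]
432 -50.2 91.8 [175, 146, 134]
440 -54.0 91.9 [176, 148, 138]
448 10.3 165.5 [139, 116, 109]
456 11.2 168.4 [24, 23, 22]
tool holder x,y,z 0.0008 0.031 0.0922 F [-0.5 -0.5 -0.1]
coral {'mid': array([ 0.6487, -0.1451]), 'size': array([17.7, 74.3]), 'yaw': -35.7, 'px': array([382., 202.])}
violet {'mid': array([ 0.6101, -0.2557]), 'size': array([16.5, 72.6]), 'yaw': -35.6, 'px': array([422., 216.])}
now [0.5689 0.2355 0.0922] yaw 17.09 w 0.0447 t 26.6 F [0.5 0.  0.3]
   [-0.0646  0.3468 -0.0778] turn 52.79
   [-0.0643  0.349  -0.1578] turn 52.79
```

Call:
drive_tool:
  series:
    - [[0,0,-0.05],0,0.05]
    - [[0,0,-0.1],0,0.05]
    - [[-0.0646,0.3468,-0.1],52.8,0.05]
    - [[-0.0646,0.3468,-0.1],52.8,0.05]
    - [[-0.0646,0.3468,-0.09],52.8,0.05]
    - [[-0.0646,0.3468,-0.078],52.8,0.05]
    - [[-0.0646,0.3468,-0.078],52.8,0.05]
    - [[-0.0646,0.3468,-0.078],52.8,0.05]
    - [[-0.0646,0.3468,-0.078],52.8,0.05]
    - [[-0.0646,0.3468,-0.078],52.8,0.05]
    - [[-0.0646,0.3468,-0.078],52.8,0.05]
    - [[-0.0646,0.3468,-0.078],52.8,0.05]
    - [[-0.0646,0.3468,-0.078],52.8,0.05]

```text
time_s: 27.95
position: [0.609, -0.1135, 0.1706]
tool_rot: [[0.813, -0.582, 0.0], [-0.582, -0.813, 0.0], [0.0, -0.0, -1.0]]
ft_force: [0.3, -0.2, -0.2]
grip_width: 0.05
gripper_force: 0.0
```

```bash
python3 -c "
from h import *
grasp('coral',(.66,-.165),.006)"
```

```text
{'mid': array([ 0.6502, -0.1475]), 'size': array([19.3, 72.8]), 'yaw': -36.6, 'px': array([324., 112.])}
now [ 0.6091 -0.1135  0.1706] yaw -35.59 w 0.05 t 28.0 F [ 1.1 -0.1  0.2]
   [0.0592 0.0038 0.1676] turn 1.01
```

Call:
drive_tool:
  series:
    - [[0.0592,0.0035,0.05],0.7,0.05]
    - [[0.0592,0.0035,0.1],0.7,0.05]
    - [[0.0592,0.0035,0.14],0.7,0.05]
    - [[0.0592,0.0035,0.165],0.7,0.05]
    - [[0.0592,0.0035,0.167],0.7,0.05]
    - [[0.0592,0.0035,0.167],0.7,0]
    - [[0.0592,0.0035,0.167],0.7,0]
    - [[0.0592,0.0035,0.167],0.7,0]
    - [[0.0592,0.0035,0.167],0.7,0]
    - [[0.0592,0.0035,0.167],0.7,0]
    - [[0.0592,0.0035,0.16],0.7,0]
    - [[0.0592,0.0035,0.12],0.7,0]
    - [[0.0592,0.0035,0.07],0.7,0]
    - [[0.0592,0.0035,0.02],0.7,0]
    - [[0.0592,0.0035,0.0],0.7,0]
    - [[0.0592,0.0035,0.0],0.7,0]
  newtons: 20

```text
time_s: 29.6
position: [0.6561, -0.1529, 0.1749]
tool_rot: [[0.805, -0.594, 0.007], [-0.594, -0.805, -0.003], [0.008, -0.002, -1.0]]
ft_force: [0.6, 0.2, -0.8]
grip_width: 0.0194
gripper_force: 21.6
```

```bash
python3 -c "
from h import *
plan(hp(.062,0,.16))"
```

```text
now [ 0.6561 -0.1529  0.1749] yaw -36.41 w 0.0194 t 29.6 F [ 0.6  0.2 -0.8]
   [-0.2395 -0.2915  0.0136] turn -53.51
```

Call:
drive_tool:
  series:
    - [[-0.2395,-0.2915,0],-53.5,0]
    - [[-0.2395,-0.2915,0],-53.5,0]
    - [[-0.2395,-0.2915,0],-53.5,0]
    - [[-0.2395,-0.2915,0],-53.5,0]
    - [[-0.2395,-0.2915,0],-53.5,0]
    - [[-0.2395,-0.2915,0],-53.5,0]
    - [[-0.2395,-0.2915,0],-53.5,0]
    - [[-0.2395,-0.2915,0],-53.5,0]
    - [[-0.2395,-0.2915,0],-53.5,0]
    - [[-0.2395,-0.2915,0],-53.5,0]
    - [[-0.2395,-0.2915,0],-53.5,0]
    - [[-0.2395,-0.2915,0.012],-53.5,0]
    - [[-0.2395,-0.2915,0.012],-53.5,0]

```text
time_s: 30.9
position: [0.6347, 0.2231, 0.156]
tool_rot: [[0.956, 0.292, -0.004], [0.292, -0.956, -0.001], [-0.004, -0.0, -1.0]]
ft_force: [-0.8, -0.2, -1.4]
grip_width: 0.0195
gripper_force: 21.6
```

```bash
cat >> h.py <<'E'
def piv2(d=.036,b=.003):
    s=env.observe(); x0=(s['position'][:2]-O)@ax; y0=(s['position'][:2]-O)@ay; z0=s['position'][2]; print("tool",x0,y0,z0)
    for th in(0,10,20,30,40,50,60,66,72,78):
        c,n=np.cos(np.radians(th)),np.sin(np.radians(th)); off=b+.012*min(th/50,1)
        print(th,round(.0175+d*c+.01*n-x0,4),round(z0-(.088-d*n+.01*c-off),4))
E
python3 -c "
from h import *
rep('coral');piv2()"|awk 'NR%4==2||NR>28'
```

```text
248 90.0 166.8 [83, 43, 30]
280 80.1 169.5 [157, 76, 41]
312 68.8 169.5 [155, 73, 33]
344 57.0 169.6 [155, 69, 35]
376 44.3 169.3 [49, 36, 13]
408 31.5 169.7 [21, 16, 18]
440 18.0 170.0 [18, 14, 12]
tool holder x,y,z 0.0604 -0.0001 0.1569 F [-0.  -0.5 -0.5]
tool 0.06041802705168429 -6.604827314615324e-05 0.15686258431101352
0 -0.0069 0.0619
10 -0.0057 0.0707
20 -0.0057 0.0796
30 -0.0067 0.0884
40 -0.0089 0.0969
50 -0.0121 0.105
60 -0.0163 0.11
66 -0.0191 0.1127
72 -0.0223 0.115
78 -0.0257 0.117
```

Call:
drive_tool:
  series:
    - [[-0.007,0,0.03],0,0]
    - [[-0.007,0,0.055],0,0]
    - [[-0.0065,0,0.063],0,0]
    - [[-0.0057,0,0.071],0,0]
    - [[-0.0057,0,0.08],0,0]
    - [[-0.0067,0,0.0885],0,0]
    - [[-0.009,0,0.097],0,0]
    - [[-0.012,0,0.105],0,0]
    - [[-0.0163,0,0.11],0,0]
    - [[-0.019,0,0.1127],0,0]
    - [[-0.022,0,0.115],0,0]
    - [[-0.022,0,0.115],0,0]

```text
time_s: 32.15
position: [0.6192, 0.219, 0.0468]
tool_rot: [[0.956, 0.293, 0.014], [0.293, -0.956, 0.003], [0.014, 0.001, -1.0]]
ft_force: [12.6, 5.6, 3.2]
grip_width: 0.0195
gripper_force: 40.0
```

```bash
python3 -c "
from h import *
rep('pink')
"|awk 'NR%3==2||NR>28'
```

```text
248 55.1 -1.3 [159, 158, 146]
272 60.3 44.3 [115, 60, 34]
296 55.5 54.4 [114, 58, 31]
320 50.9 63.1 [115, 55, 31]
344 47.0 71.3 [113, 53, 28]
368 43.3 78.6 [16, 12, 10]
392 39.9 85.2 [17, 11, 11]
416 36.8 91.3 [0, 1, 0]
440 34.1 97.1 [8, 7, 10]
tool holder x,y,z 0.0441 0.0004 0.0467 F [13.2  5.1  4.6]
```

Call:
drive_tool:
  series:
    - [[-0.003,0,0.002],0,0]
    - [[-0.005,0,0.003],0,0]
    - [[-0.007,0,0.004],0,0]
    - [[-0.0085,0,0.004],0,0]
    - [[-0.0085,0,0.004],0,0]

```text
time_s: 32.7
position: [0.6135, 0.2172, 0.0431]
tool_rot: [[0.956, 0.293, 0.02], [0.293, -0.956, 0.005], [0.02, 0.001, -1.0]]
ft_force: [22.7, 10.7, -0.6]
grip_width: 0.0197
gripper_force: 42.9
```

```bash
python3 -c "
from h import *
rep('pink')
"|awk 'NR%3==2||NR>28'
```

```text
248 50.5 -1.5 [158, 158, 146]
272 53.8 39.0 [106, 54, 36]
296 49.7 51.4 [107, 54, 32]
320 46.1 62.0 [107, 52, 28]
344 42.5 70.7 [96, 73, 26]
368 40.1 79.6 [16, 14, 10]
392 37.8 87.3 [15, 16, 16]
416 35.4 93.8 [5, 5, 5]
440 33.5 99.9 [8, 9, 6]
tool holder x,y,z 0.0381 0.0004 0.0431 F [23.   9.9 -0.4]
```

Call:
drive_tool:
  series:
    - [[-0.002,0,0.001],0,0]
    - [[-0.003,0,0.001],0,0]
    - [[0.008,0,0],0,0]
    - [[0.01,0,-0.04],0,0]
    - [[0.01,0,-0.085],0,0]
    - [[0.01,0,-0.085],0,0]
    - [[0.01,0,-0.085],0,0]

```text
time_s: 33.45
position: [0.6166, 0.2184, 0.1261]
tool_rot: [[0.956, 0.294, 0.004], [0.294, -0.956, 0.001], [0.004, 0.001, -1.0]]
ft_force: [0.4, 0.9, -1.3]
grip_width: 0.0191
gripper_force: 44.7
```

```bash
python3 -c "
from h import *
rep('pink')
plan(hp(0,-.031,.12))
"|awk 'NR%3==2||NR<6||NR>28'
```

```text
240 31.8 -1.4 [168, 167, 154]
248 26.3 -1.3 [163, 163, 151]
256 20.8 -1.1 [166, 164, 151]
264 58.1 116.3 [103, 53, 35]
272 56.9 121.4 [101, 52, 30]
296 53.5 134.9 [102, 50, 28]
320 50.6 146.5 [102, 48, 24]
344 47.7 155.9 [81, 61, 26]
368 46.0 165.5 [13, 12, 9]
392 44.0 173.2 [4, 5, 7]
416 42.2 180.0 [12, 7, 10]
440 39.0 184.4 [9, 8, 9]
tool holder x,y,z 0.0407 0.0007 0.1245 F [-0.1  0.  -0.2]
now [0.6159 0.2182 0.1245] yaw 17.08 w 0.0196 t 33.5 F [-0.1  0.  -0.2]
   [-0.0407  0.0317  0.0045] turn -0.02
```

Call:
drive_tool:
  series:
    - [[-0.0467,0.0317,0],0,0]
    - [[-0.0467,0.0317,0],0,0]
    - [[-0.0467,0.0317,0.015],0,0]
    - [[-0.0467,0.0317,0.028],0,0]
    - [[-0.0467,0.0317,0.034],0,0]
    - [[-0.0467,0.0317,0.034],0,0]

```text
time_s: 34.1
position: [0.5803, 0.1745, 0.0892]
tool_rot: [[0.956, 0.294, -0.002], [0.294, -0.956, -0.0], [-0.002, -0.0, -1.0]]
ft_force: [0.1, 0.2, 0.8]
grip_width: 0.0194
gripper_force: 44.9
```

Call:
drive_tool:
  series:
    - [[0.004,0,0],0,0]
    - [[0.008,0,0],0,0]
    - [[0.012,0,0.001],0,0]
    - [[0.014,0,0.001],0,0]
    - [[0.014,0,0.001],0,0]

```text
time_s: 34.6
position: [0.5917, 0.1782, 0.0888]
tool_rot: [[0.956, 0.294, -0.007], [0.294, -0.956, -0.002], [-0.007, -0.0, -1.0]]
ft_force: [-10.8, -3.0, 5.8]
grip_width: 0.0197
gripper_force: 43.8
```

```bash
python3 -c "
from h import *
rep('pink')
"|awk 'NR%3==2||NR>28'
```

```text
248 17.8 46.2 [109, 137, 146]
272 17.7 75.1 [110, 136, 144]
296 13.2 87.2 [98, 53, 37]
320 12.1 103.3 [96, 49, 31]
344 10.5 115.4 [87, 67, 30]
368 10.3 127.5 [13, 4, 10]
392 9.7 137.0 [9, 3, 11]
416 9.3 145.3 [3, 4, 3]
440 4.8 147.9 [9, 7, 15]
tool holder x,y,z 0.0058 -0.0305 0.0889 F [-10.2  -3.1   5.4]
```

Lean is about 4°, so I'll release.

Call:
drive_tool:
  series:
    - [[-0.004,0,-0.003],0,0]
    - [[-0.004,0,-0.003],0,0]
    - [[-0.004,0,-0.003],0,0.045]
    - [[-0.004,0,-0.003],0,0.045]
    - [[-0.004,0,-0.003],0,0.045]
    - [[-0.004,0,-0.003],0,0.045]
    - [[-0.004,0,-0.003],0,0.045]

```text
time_s: 35.35
position: [0.59, 0.1772, 0.0922]
tool_rot: [[0.956, 0.294, 0.0], [0.294, -0.956, -0.0], [0.0, 0.0, -1.0]]
ft_force: [0.1, -0.5, -0.8]
grip_width: 0.0449
gripper_force: 0.0
```

```bash
python3 - <<'E' | awk '/^(28|29|30|31)/||NR>28'
from h import *
rep('x')
d=cam("top")
print(measure(d,"violet",(.62,-.26)))
m=measure(d,"violet",(.62,-.26)); a=np.radians(m["yaw"]); u=np.array([np.cos(a),np.sin(a)])
plan((*(m["mid"]-.05*u),.17,m["yaw"]))
E
```

```text
280 16.0 86.9 [99, 112, 118]
288 9.8 79.9 [25, 26, 24]
296 6.4 79.9 [23, 25, 30]
304 2.9 79.8 [25, 26, 27]
312 -0.5 79.8 [27, 30, 28]
tool holder x,y,z 0.0039 -0.0309 0.0922 F [0.2 0.1 0.4]
{'mid': array([ 0.6102, -0.2556]), 'size': array([16.5, 72.6]), 'yaw': -35.4, 'px': array([422., 216.])}
now [0.59   0.1772 0.0922] yaw 17.09 w 0.0451 t 35.5 F [ 1.  -0.3  0.2]
   [-0.1383  0.38   -0.0778] turn 52.49
```

Coral is down. Violet is the last one.

Call:
drive_tool:
  series:
    - [[0,0,-0.05],0,0.05]
    - [[0,0,-0.1],0,0.05]
    - [[-0.1383,0.38,-0.1],52.5,0.05]
    - [[-0.1383,0.38,-0.1],52.5,0.05]
    - [[-0.1383,0.38,-0.09],52.5,0.05]
    - [[-0.1383,0.38,-0.078],52.5,0.05]
    - [[-0.1383,0.38,-0.078],52.5,0.05]
    - [[-0.1383,0.38,-0.078],52.5,0.05]
    - [[-0.1383,0.38,-0.078],52.5,0.05]
    - [[-0.1383,0.38,-0.078],52.5,0.05]
    - [[-0.1383,0.38,-0.078],52.5,0.05]
    - [[-0.1383,0.38,-0.078],52.5,0.05]
    - [[-0.1383,0.38,-0.078],52.5,0.05]
    - [[-0.1383,0.38,-0.078],52.5,0.05]

```text
time_s: 36.85
position: [0.5697, -0.2251, 0.1705]
tool_rot: [[0.816, -0.578, 0.0], [-0.578, -0.816, 0.0], [0.0, -0.0, -1.0]]
ft_force: [0.3, -0.7, 0.7]
grip_width: 0.0497
gripper_force: 0.0
```

```bash
python3 -c "
from h import *
grasp('violet',(.625,-.265),.006)"
```

```text
{'mid': array([ 0.6122, -0.2594]), 'size': array([18.4, 72.5]), 'yaw': -34.6, 'px': array([323., 110.])}
now [ 0.5697 -0.2252  0.1706] yaw -35.3 w 0.0498 t 36.9 F [0.1 0.  0.3]
   [0.0604 0.0034 0.1676] turn -0.7
```

Call:
drive_tool:
  series:
    - [[0.0592,0.003,0.05],-0.3,0.05]
    - [[0.0592,0.003,0.1],-0.3,0.05]
    - [[0.0592,0.003,0.14],-0.3,0.05]
    - [[0.0592,0.003,0.165],-0.3,0.05]
    - [[0.0592,0.003,0.167],-0.3,0.05]
    - [[0.0592,0.003,0.167],-0.3,0]
    - [[0.0592,0.003,0.167],-0.3,0]
    - [[0.0592,0.003,0.167],-0.3,0]
    - [[0.0592,0.003,0.167],-0.3,0]
    - [[0.0592,0.003,0.167],-0.3,0]
    - [[0.0592,0.003,0.16],-0.3,0]
    - [[0.0592,0.003,0.12],-0.3,0]
    - [[0.0592,0.003,0.07],-0.3,0]
    - [[0.0592,0.003,0.02],-0.3,0]
    - [[0.0592,0.003,0.0],-0.3,0]
    - [[0.0592,0.003,0.0],-0.3,0]
  newtons: 20

```text
time_s: 38.5
position: [0.6169, -0.264, 0.1749]
tool_rot: [[0.818, -0.575, 0.006], [-0.575, -0.818, -0.004], [0.008, -0.0, -1.0]]
ft_force: [-0.7, -0.5, -0.2]
grip_width: 0.0195
gripper_force: 21.5
```

```bash
python3 -c "
from h import *
plan(hp(.062,0,.16))"
```

```text
now [ 0.6169 -0.264   0.1749] yaw -35.11 w 0.0195 t 38.5 F [-0.7 -0.5 -0.2]
   [-0.2647 -0.4103  0.0129] turn -52.21
```

Call:
drive_tool:
  series:
    - [[-0.2647,-0.4103,0],-52.2,0]
    - [[-0.2647,-0.4103,0],-52.2,0]
    - [[-0.2647,-0.4103,0],-52.2,0]
    - [[-0.2647,-0.4103,0],-52.2,0]
    - [[-0.2647,-0.4103,0],-52.2,0]
    - [[-0.2647,-0.4103,0],-52.2,0]
    - [[-0.2647,-0.4103,0],-52.2,0]
    - [[-0.2647,-0.4103,0],-52.2,0]
    - [[-0.2647,-0.4103,0],-52.2,0]
    - [[-0.2647,-0.4103,0],-52.2,0]
    - [[-0.2647,-0.4103,0],-52.2,0]
    - [[-0.2647,-0.4103,0],-52.2,0]
    - [[-0.2647,-0.4103,0.012],-52.2,0]
    - [[-0.2647,-0.4103,0.012],-52.2,0]
    - [[-0.2647,-0.4103,0.012],-52.2,0]

```text
time_s: 40.0
position: [0.6353, 0.2233, 0.1575]
tool_rot: [[0.956, 0.292, -0.001], [0.292, -0.956, -0.0], [-0.001, -0.0, -1.0]]
ft_force: [0.8, 0.5, -0.3]
grip_width: 0.0193
gripper_force: 21.5
```

```bash
python3 -c "
from h import *
rep('x');piv2()"|awk 'NR%4==2||NR>28'
```

```text
248 91.3 170.5 [58, 47, 85]
280 80.7 171.1 [59, 46, 96]
312 69.4 171.1 [55, 40, 92]
344 57.5 171.0 [55, 39, 91]
376 45.2 171.2 [11, 10, 7]
408 32.1 171.2 [14, 14, 15]
440 18.6 171.4 [11, 9, 8]
tool holder x,y,z 0.061 0.0 0.158 F [0.2 0.7 0.5]
tool 0.061009431427887055 1.864229407138846e-05 0.15804395551292794
0 -0.0075 0.063
10 -0.0063 0.0718
20 -0.0063 0.0808
30 -0.0073 0.0896
40 -0.0095 0.0981
50 -0.0127 0.1062
60 -0.0168 0.1112
66 -0.0197 0.1139
72 -0.0229 0.1162
78 -0.0262 0.1182
```

Call:
drive_tool:
  series:
    - [[-0.0075,0,0.03],0,0]
    - [[-0.0075,0,0.055],0,0]
    - [[-0.007,0,0.064],0,0]
    - [[-0.0063,0,0.072],0,0]
    - [[-0.0063,0,0.081],0,0]
    - [[-0.0073,0,0.0895],0,0]
    - [[-0.0095,0,0.098],0,0]
    - [[-0.0125,0,0.106],0,0]
    - [[-0.0168,0,0.111],0,0]
    - [[-0.0197,0,0.1137],0,0]
    - [[-0.0226,0,0.116],0,0]
    - [[-0.0256,0,0.118],0,0]
    - [[-0.0296,0,0.12],0,0]
    - [[-0.0311,0,0.12],0,0]
    - [[-0.0311,0,0.12],0,0]

```text
time_s: 41.55
position: [0.612, 0.2169, 0.0417]
tool_rot: [[0.956, 0.293, 0.017], [0.293, -0.956, 0.004], [0.018, 0.001, -1.0]]
ft_force: [19.5, 9.4, -1.3]
grip_width: 0.0192
gripper_force: 42.8
```

```bash
python3 -c "
from h import *
rep('x')
"|awk 'NR%3==2||NR>28'
```

```text
248 49.4 -1.4 [161, 162, 148]
272 50.7 33.4 [44, 38, 61]
296 47.3 47.7 [42, 35, 60]
320 44.3 59.8 [34, 26, 57]
344 41.3 69.5 [92, 70, 28]
368 39.4 79.4 [0, 0, 2]
392 37.4 87.2 [10, 9, 12]
416 35.6 94.4 [0, 3, 0]
440 32.4 98.8 [13, 11, 10]
tool holder x,y,z 0.0366 0.0005 0.0417 F [19.6  8.5  0.2]
```

Call:
drive_tool:
  series:
    - [[0.01,0,0],0,0]
    - [[0.01,0,-0.04],0,0]
    - [[0.01,0,-0.085],0,0]
    - [[0.01,0,-0.085],0,0]
    - [[0.01,0,-0.085],0,0]

```text
time_s: 42.1
position: [0.6161, 0.2183, 0.1252]
tool_rot: [[0.956, 0.294, 0.004], [0.294, -0.956, 0.001], [0.004, 0.001, -1.0]]
ft_force: [0.1, 0.5, -1.0]
grip_width: 0.0195
gripper_force: 43.1
```

```bash
python3 -c "
from h import *
d=rep('x')
for y in(.0795,.085,-.0795,-.085): print(y,proj(d,hp(.01,y,.0915)[:3]))
print([d['img'][int(proj(d,hp(.01,0,.0915)[:3])[1]),u].tolist() for u in range(460,520,4)])
plan(hp(-.005,.062,.12),hp(-.005,-.062,.12))
"|awk 'NR%3==2||NR<6||NR>28'
```

```text
240 31.6 -1.4 [170, 171, 157]
248 26.2 -1.1 [167, 167, 153]
256 20.7 -1.2 [169, 168, 155]
264 56.3 111.7 [48, 45, 66]
272 55.0 116.8 [43, 34, 62]
296 51.7 131.1 [41, 32, 62]
320 48.7 142.9 [38, 27, 59]
344 45.7 152.4 [96, 73, 34]
368 44.1 162.5 [7, 11, 7]
392 42.2 170.5 [10, 9, 12]
416 40.5 177.5 [16, 15, 15]
440 37.6 182.4 [15, 13, 14]
tool holder x,y,z 0.0402 0.0008 0.1236 F [-0.2 -0.3 -0.7]
0.0795 [146.37351465 343.76193124]
0.085 [134.38809542 343.75843953]
-0.0795 [492.81107318 343.862859  ]
-0.085 [504.79303247 343.86634971]
[[111, 120, 120], [119, 129, 125], [121, 132, 127], [121, 130, 127], [122, 130, 129], [156, 168, 166], [82, 103, 111], [79, 101, 107], [114, 149, 161], [118, 154, 165], [118, 155, 166], [145, 165, 164], [174, 173, 159], [171, 172, 158], [170, 170, 158]]
now [0.6154 0.2182 0.1236] yaw 17.08 w 0.0194 t 42.1 F [-0.2 -0.3 -0.7]
   [-0.0452 -0.0612  0.0035] turn -0.02
   [-0.0452  0.0628  0.0035] turn -0.02
```

Call:
drive_tool:
  series:
    - [[-0.0452,0.0628,0],0,0]
    - [[-0.0452,0.0628,0],0,0]
    - [[-0.0452,0.0628,0],0,0]
    - [[-0.0452,0.0628,0.015],0,0]
    - [[-0.0452,0.0628,0.025],0,0]
    - [[-0.0452,0.0628,0.0292],0,0]
    - [[-0.0452,0.0628,0.0292],0,0]

```text
time_s: 42.85
position: [0.5901, 0.1454, 0.093]
tool_rot: [[0.956, 0.294, -0.002], [0.294, -0.956, -0.0], [-0.002, -0.001, -1.0]]
ft_force: [0.7, 0.7, -0.3]
grip_width: 0.0196
gripper_force: 43.0
```

Call:
drive_tool:
  series:
    - [[0.004,0,0],0,0]
    - [[0.008,0,0],0,0]
    - [[0.012,0,0],0,0]
    - [[0.014,0,0],0,0]
    - [[0.014,0,0],0,0]

```text
time_s: 43.35
position: [0.6021, 0.149, 0.0944]
tool_rot: [[0.956, 0.294, -0.005], [0.294, -0.956, -0.001], [-0.005, -0.0, -1.0]]
ft_force: [-10.6, -3.2, 6.0]
grip_width: 0.0192
gripper_force: 42.4
```

```bash
python3 -c "
from h import *
rep('x')
"|awk 'NR%3==2||NR>28'
```

```text
248 17.9 47.8 [108, 137, 145]
272 17.9 77.8 [108, 135, 142]
296 13.3 90.0 [36, 32, 58]
320 12.2 106.5 [38, 28, 58]
344 10.7 119.2 [85, 66, 32]
368 10.6 131.5 [13, 5, 11]
392 10.0 141.3 [8, 6, 14]
416 9.5 149.6 [6, 9, 5]
440 5.0 152.4 [3, 4, 11]
tool holder x,y,z 0.0071 -0.0615 0.0944 F [-9.5 -3.7  5.3]
```

Lean is about 3.5°, so I'll release with the fingers opening just clear of the runner.

Call:
drive_tool:
  series:
    - [[-0.004,0,-0.002],0,0]
    - [[-0.004,0,-0.002],0,0]
    - [[-0.004,0,-0.002],0,0.045]
    - [[-0.004,0,-0.002],0,0.045]
    - [[-0.004,0,-0.002],0,0.045]
    - [[-0.004,0,-0.002],0,0.045]
    - [[-0.004,0,-0.002],0,0.045]
    - [[-0.004,0,-0.08],0,0.045]
    - [[-0.004,0,-0.13],0,0.045]
    - [[-0.004,0,-0.13],0,0.045]

```text
time_s: 44.4
position: [0.6008, 0.148, 0.2283]
tool_rot: [[0.956, 0.294, 0.005], [0.294, -0.956, 0.0], [0.005, 0.001, -1.0]]
ft_force: [0.4, -0.8, -0.2]
grip_width: 0.0452
gripper_force: 0.0
```

```bash
python3 -c "
from h import *
# tops of tubes in the wells, from wrist depth
d=cam('wrist'); t=cam('top')
for c,n in((d,'w'),(t,'t')):
  for y in(.062,.031,0,-.031,-.062):
    u=proj(c,hp(0,y,.081)[:3]); print(n,y,u.round(),(dep(c,*u)[2].round(3),c['img'][int(u[1]),int(u[0])]) if 0<u[1]<479 and 0<u[0]<639 else '')
for nme in('crimson','violet','coral'):pass
print([(x[0],x[2],x[3]) for x in tubes(t) if .3<x[3][0]<.8 and -.4<x[3][1]<.35])
plan(hp(-.0845,0,.16),hp(-.0845,0,.077))
save(t,'t12.png')"
```

```text
w 0.062 [140. 226.] (np.float64(0.05), array([ 98, 102,  99], dtype=uint8))
w 0.031 [184. 226.] (np.float64(0.08), array([30, 30, 29], dtype=uint8))
w 0 [229. 226.] (np.float64(0.08), array([34, 33, 34], dtype=uint8))
w -0.031 [274. 226.] (np.float64(0.08), array([31, 31, 31], dtype=uint8))
w -0.062 [318. 226.] (np.float64(0.08), array([31, 30, 32], dtype=uint8))
t 0.062 [224. 233.] (np.float64(0.509), array([50, 49, 45], dtype=uint8))
t 0.031 [235. 230.] (np.float64(0.084), array([25, 25, 23], dtype=uint8))
t 0 [247. 227.] (np.float64(0.082), array([12, 18, 18], dtype=uint8))
t -0.031 [258. 224.] (np.float64(0.082), array([17, 14, 12], dtype=uint8))
t -0.062 [270. 221.] (np.float64(0.079), array([37, 39, 35], dtype=uint8))
[(array([417. , 182.4]), array([ 66., 164.,  86.]), array([ 0.7211, -0.2536,  0.02  ])), (array([333.5, 213.9]), array([ 65., 154.,  89.]), array([ 0.6269, -0.0225,  0.02  ]))]
now [0.6014 0.1481 0.2288] yaw 17.1 w 0.0449 t 44.5 F [-0.8 -0.3 -0.8]
   [-0.0913 -0.0622  0.0679] turn -0.0
   [-0.092  -0.0624  0.1509] turn -0.0
```

All four tubes are fully down (tops at 80 mm). Now I'll close the cover.

Call:
drive_tool:
  series:
    - [[-0.091,-0.0622,0],0,0.06]
    - [[-0.091,-0.0622,0],0,0.06]
    - [[-0.091,-0.0622,0],0,0.06]
    - [[-0.091,-0.0622,0.05],0,0.06]
    - [[-0.091,-0.0622,0.1],0,0.06]
    - [[-0.091,-0.0622,0.14],0,0.06]
    - [[-0.091,-0.0622,0.152],0,0.06]
    - [[-0.091,-0.0622,0.152],0,0.06]
    - [[-0.091,-0.0622,0.152],0,0]
    - [[-0.091,-0.0622,0.152],0,0]
    - [[-0.091,-0.0622,0.152],0,0]
    - [[-0.091,-0.0622,0.152],0,0]
    - [[-0.091,-0.0622,0.152],0,0]
  newtons: 50

```text
time_s: 45.8
position: [0.4955, 0.1805, 0.0731]
tool_rot: [[0.956, 0.294, 0.003], [0.294, -0.956, -0.0], [0.002, 0.001, -1.0]]
ft_force: [-0.6, -2.7, 7.0]
grip_width: 0.02
gripper_force: 48.7
```

Call:
drive_tool:
  series:
    - [[0.01,0,0],0,0]
    - [[0.02,0,0],0,0]
    - [[0.03,0,0],0,0]
    - [[0.038,0,0],0,0]
    - [[0.044,0,0],0,0]
    - [[0.046,0,0],0,0]
    - [[0.046,0,0],0,0]

```text
time_s: 46.5
position: [0.5356, 0.1931, 0.0729]
tool_rot: [[0.956, 0.294, -0.007], [0.294, -0.956, -0.003], [-0.008, 0.001, -1.0]]
ft_force: [-17.2, -9.0, 17.6]
grip_width: 0.0198
gripper_force: 50.0
```

Call:
drive_tool:
  series:
    - [[-0.003,0,0],0,0]
    - [[-0.004,0,0],0,0.06]
    - [[-0.004,0,0],0,0.06]
    - [[-0.004,0,0],0,0.06]
    - [[-0.004,0,-0.05],0,0.06]
    - [[-0.004,0,-0.1],0,0.06]
    - [[-0.004,0,-0.15],0,0.06]
    - [[-0.05,0,-0.18],0,0.06]
    - [[-0.05,0,-0.18],0,0.06]
    - [[-0.05,0,-0.18],0,0.06]

```text
time_s: 47.5
position: [0.4906, 0.1795, 0.2527]
tool_rot: [[0.956, 0.294, 0.002], [0.294, -0.956, 0.0], [0.002, 0.0, -1.0]]
ft_force: [0.5, 0.2, -0.2]
grip_width: 0.0602
gripper_force: 0.0
```

```bash
python3 -c "
from h import *
plan()
d=cam('wrist');save(d,'w13.png')
u=proj(d,hp(-.042,0,.091)[:3]);v=proj(d,hp(.02,0,.093)[:3]);print(u,v)
r=range(int(v[1])-6,int(u[1])+14,3)
for i in r: p=dep(d,u[0],i); print(i,((p[:2]-O)@ax).round(4),p[2].round(4),d['img'][i,int(u[0])])"
```

```text
now [0.4906 0.1795 0.2527] yaw 17.09 w 0.0602 t 47.5 F [ 0.5  0.2 -0.2]
[319.01572877 144.8628426 ] [319.08918428  47.28996409]
41 0.0367 -0.0003 [140 138 129]
44 0.0345 -0.0014 [144 143 131]
47 0.0321 -0.0012 [141 140 130]
50 0.0184 0.0927 [151 127 119]
53 0.0169 0.0905 [151 133 127]
56 0.0148 0.0926 [146 132 130]
59 0.013 0.0929 [141 127 125]
62 0.0112 0.0923 [113  92  87]
65 0.0094 0.092 [117  95  90]
68 0.0077 0.0907 [117  94  89]
71 0.0058 0.0906 [116  92  89]
74 0.0039 0.0912 [117  91  90]
77 0.0021 0.0914 [113  90  86]
80 0.0002 0.0921 [112  90  85]
83 -0.0017 0.0918 [115  92  88]
86 -0.0036 0.0914 [115  93  87]
89 -0.0055 0.0924 [115  91  88]
92 -0.0073 0.0912 [112  87  84]
95 -0.0092 0.0912 [123 108 109]
98 -0.0112 0.092 [129 128 130]
101 -0.0131 0.0911 [129 128 131]
104 -0.015 0.0928 [132 131 133]
107 -0.0169 0.0905 [135 131 132]
110 -0.0189 0.0906 [150 126 119]
113 -0.0208 0.0939 [142 101  90]
116 -0.0227 0.0945 [143 101  89]
119 -0.0247 0.0948 [141 100  87]
122 -0.0267 0.0925 [143 101  90]
125 -0.0286 0.0931 [141  99  86]
128 -0.0305 0.0948 [141 100  86]
131 -0.0326 0.0932 [143 102  90]
134 -0.0346 0.0929 [138  98  87]
137 -0.0362 0.0995 [130  93  82]
140 -0.038 0.1014 [146 103  91]
143 -0.04 0.1006 [146 104  91]
146 -0.0419 0.1012 [143 101  90]
149 -0.044 0.1005 [140  97  85]
152 -0.0458 0.1018 [139  98  86]
155 -0.0481 0.0994 [130  92  79]
```

View pics/w13.png

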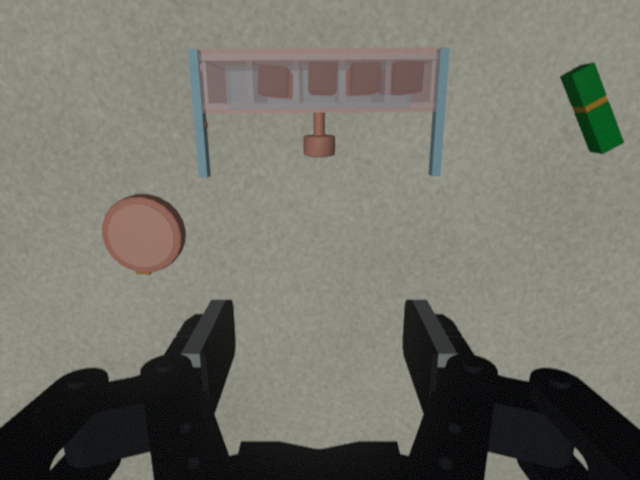

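The view matches the starting one. The cover is home, with its back edge at row 50 and the knob at (319,146), and four tubes stand under it at columns 275, 322, 365 and 407. Handing in.

```bash
python3 -c "
from rig import env
print(env.close_job())"
```

```text
the job is handed in; nothing more can be done
None
```

I pulled the cover out, dropped the four tubes on the vanity (plum, pink, coral and violet; no crimson in this start) end-down into wells of their own, pushed the cover home, and handed the job in at 47.5 s; while tilting the pink tube, the fingers once pressed the organizer's back wall at about 41 N, just over the 40 N figure if finger contact counts.

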